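Close the vacuum chamber and hold the handheld pump on its valve nipple

ROBOT

A 7-joint arm with a two-finger parallel gripper is mounted at the origin on the work surface. World frame = base frame: x ahead of the robot, y to its left, z up, the work surface at z = 0. Lengths are in m, angles in degrees, forces in N, time in s.
With the tool pointing down it reaches from about 0.425 to 0.875 m from the base axis. Payload 4.7 kg.
Tool frame: the origin (TCP) lies at the very end of the fingers, on their centre line; the grasp point (between the pads) lies 19 mm behind it; x points along the fingers, z is the direction in which the jaws open and shut, and the axes are right-handed (so a half turn about x gives the same grasp; the last joint's range is limited). The gripper opens to 87 mm and grips with 3 to 60 N. Pads are 19 mm wide; open, the fingers measure 117 mm over their backs; the gripper's body (75 mm by 190 mm) begins 51 mm behind the grasp point.
Start: joints at [0.808, 18.392, -4.016, 83.108, 1.295, 78.541, -3.26], TCP at [0.65, -0, 0.223] pointing down, gripper open.
Joint ranges: [-163.93, 163.93], [-17.29, 119.83], [-79.2, 71.16], [3.27, 140.29], [-89.18, 269.18], [5.43, 117.66], [-154.24, 154.24]. Speed limits (degrees/s): [147.25, 147.25, 180, 180, 180, 180, 180].

INTERFACE

Orientations are given as [roll, pitch, yaw] about the fixed x, y, z axes, in that order (R = Rz(yaw) Ry(pitch) Rx(roll)).
In Python, from cell import env gives the robot as it stands. The module is installed in compiled form; this text tells all that it offers.
- The arm moves only by the tool drive_tool, never from a script. Its argument "increments" is a list of rows, each a list of 2 entries, a list of its own where there are three numbers: the shift along the tool's x, y, z scaled (see below), then the turn, a rotation vector about the tool's x, y, z scaled (see below). In form: [[[dx, dy, dz], [wx, wy, wz]], ...]. A call has 1 to 10 rows; each row shifts and turns the commanded pose from where the row before left it, along the tool's axes as they then stand; what a row does not reach is not made up. The controller multiplies each number of a shift by 0.04 m and each number of a turn by 120 degrees. A row lasts 1/10 s, in which the tool goes at most 50 mm and 8.59 degrees, less where a joint would pass 70% of its speed; a pose out of reach is approached as far as the arm can. A call with a number of a shift or a turn outside -1 to 1 is refused whole. A call with a gripper value outside its range is refused whole. "hand" is the gripper's target within -1 to 1 (fully open at 1, half-way at 0, shut at -1), set as the call begins (left out, the last holds). The fingers move at their own pace and stop on an object; "squeeze" is the grip in N (left out, the last holds). Time passes only in rows, so rows that do not move let the fingers close. It gives the time, the measured TCP pose, the force and the opening at its end, in the units of the state.
- env.get_obs(): the state, without advancing time (a new reading comes with each control period).
- env.read_camera(name): name is "scene" or "side" or "wrist"; returns a dict with "frame" (420x560x3 uint8, red, green, blue), "fx", "fy", "cx", "cy" (pixels), "R" (3x3) and "t" (3): a world point X has camera coordinates R X + t. Camera axes: x right, y down, z forward; pixel columns grow to the right and rows downward; lengths in m; the calibration is good to about 2 mm. A picture is of the moment at which its call begins. There is no depth.
- env.sign_off(): hands the job in, once; it reports no verdict.
The state is a dict: "time_s": time; "qpos": joint angles; "joint_velocities": joint speeds; "effort": joint torques, N m; "tool_pos": TCP position; "tool_rot": TCP orientation; "force": force on the tool from outside, world axes, zero at the start; "wrist_torque": the same for the moment, N m; "grip_width": finger opening in m.
Only numpy, scipy, OpenCV 4.12 (cv2) and the standard library are available. Lean on these libraries where they do the work, as an engineer would, in place of code of your own. Each camera call takes 0.05 s, during which the arm holds its last target.

TASK

Close the small vacuum chamber: lower its lid over the two locating pins until it lies flush all round, and let go of it. Then take the handheld pump out of its cradle, press its coupler squarely onto the chamber's tilted valve nipple until it snaps on, and push on against the valve's spring so that the valve is well open. Finish still holding the pump pressed in like that, the lid still flush, with the flask, the tube rack and the dishes left where they stood.

Things in the scene. Friction and masses are not known exactly. Their poses are not given: they have to be found in the camera images.
- chamber: Fixed vacuum chamber, an open aluminium box 130 (x) x 170 (y) x 70 mm high. Origin: centre of its underside, on the bench; z up. On its flat rim, on the centre line at y = +73 and -73 mm, stand two pins 8 mm thick, 22 mm high, tapered over the top 8 mm. The valve block with the nipple stands out of its -x wall, towards the robot, to 125 mm from the origin.
- nipple: Steel valve nipple, fixed to the chamber. Origin: centre of its hexagon foot's upper face (29 mm wide), where the coupler's mouth stops; at -98, 0, 62 mm in the chamber's frame. z: its axis, pointing up and out, leaning 30 degrees to the chamber's -x. Along z: neck 10 mm thick from 0 to 14 mm, bead 15 mm thick at 16.5 to 18, tip 9 mm thick at 23; a 5 mm valve pin stands out of it to 31 mm.
- valve (a joint): How far the nipple's valve pin is pushed in, m: 0 shut, about 0.007 with the coupler fully home. The coupler begins to push it in once it has snapped on. Spring: about 5 N at the start, 10 N fully in; it shuts again by itself when the push is taken away.
- lid_handle (a point): Middle of the loose lid's handle, 46 mm above the lid's underside; axes of the lid, z up. Lid: aluminium plate 130 (x) x 170 (y) x 10 mm, 0.55 kg, flat on the bench at first, 11 mm through holes on its centre line at y = +73 and -73 mm (fits either way round). Handle: black bar along y, 92 mm long, 16 mm wide, 12 mm high, 30 mm free under it, on posts at y = +37 and -37 mm.
- pump_centre (a point): Centre (half-way up) of the loose handheld pump, 160 mm long, 0.4 kg. z: its axis, away from the coupler (up, as it stands). Its flat-sided grey body, from 30 mm below this point to 80 mm above, is 46 mm (x) by 40 mm (y); below it a cone and the round steel coupler, 29 mm thick, 30 mm long. Best held within 30 mm of its flat top; it may be turned any way about its axis.
- pump_mouth (a point): Centre of the mouth of the pump's coupler, its open end, 80 mm below pump_centre; axes of the pump. Bore 18.4 mm wide, 23.5 mm deep; 4.5 mm inside, four spring jaws that ride over the nipple's bead, about 10 N to make them snap. They are past it when the mouth is within about 9 mm of the nipple's foot.
- cradle: The fixed black charging cradle, 85 x 85 x 40 mm. Origin: centre of its underside, on the bench. The pump stands upright in its round hole, coupler down, 34 mm wide and 32 mm deep; the hole's floor is 8 mm above the bench.
- flask_centre (a point): Centre of a loose glass conical flask, 84 mm wide at the foot, 145 mm high. To be left where it stands.
- tube_rack_centre (a point): Centre of a loose rack of test tubes, 66 (x) x 154 (y) x 106 mm. To be left where it stands.
- petri_dishes_centre (a point): Centre of a loose stack of two dishes, 90 mm wide, 28 mm high. To be left where it stands.
There are look-alikes about, which are no part of the job. Leave any turquoise look-alike of the part that bears lid_handle alone.

How it is judged:
By the outcome, as a careful person would: the job done as asked, in the order asked, and still so for the second after the job is handed in, while the arm keeps its last pose, push and grip.
It also fails if it takes over 64 s, if anything falls off the work surface, if the arm or the gripper's body presses on something with over 40 N, if the wrist force passes 120 N, or if a joint passes its speed limit or range.

## Working session

There is one attempt and no reset: what is moved stays moved. The work goes in short steps, Python scripts to look and compute and a tool call to move; the robot and the scene stay as the last step left them, time stands still between calls to the robot, and variables do not carry over. Pictures are saved under pics/ and viewed, and the job is handed in when it is done.

Besides the shell and the picture viewer there is one more tool, called after "Emit:" as name(argument=value, ...), one argument or row to a line, values as JSON. drive_tool: Moves the arm, as the interface text tells. Shifts and turns lie within -1 to 1; 1 stands for 0.04 m of shift or 120 degrees of turn. Its arguments: {"type":"object","properties":{"increments":{"type":"array"},"hand":{"type":"number"},"squeeze":{"type":"number"}},"required":["increments"]}

```bash
mkdir -p pics; ls; python3 - <<'E'
from cell import env
import cv2, json
print(env.get_obs())
for n in ["scene","side","wrist"]:
    d=env.read_camera(n)
    cv2.imwrite(f"pics/{n}0.png",d["frame"][:,:,::-1])
    print(n,d["fx"],d["fy"],d["cx"],d["cy"],d["R"],d["t"])
E
```

```text
pics
{'time_s': 0.0, 'qpos': array([ 0.80920188, 18.43863641, -4.01477859, 83.17230339,  1.29584662,
       78.53953466, -3.26074096]), 'joint_velocities': array([-0.10521087, -0.00665302, -0.04762908, -0.0144294 ,  0.07766968,
       -0.14706537,  0.01042361]), 'effort': array([-2.58547143e-04, -4.91284704e+01, -4.03903294e-01, -3.12526345e+01,
       -6.40594075e-02,  4.37659642e-02,  1.61017233e-04]), 'tool_pos': array([ 6.49475528e-01, -7.87231592e-05,  2.21488962e-01]), 'tool_rot': array([-176.39380201,   89.89459802, -176.39459828]), 'force': array([ 0.62312396, -0.71407697, -0.2452239 ]), 'wrist_torque': array([ 0.01450899, -0.00482139,  0.00315171]), 'grip_width': 0.0871946858563612}
scene 528.2199255637856 528.2199255637856 282.4340269917026 201.27593261085994 [[ 0.56135229  0.82756887  0.00365535]
 [ 0.4902337  -0.32896777 -0.80712522]
 [-0.66674922  0.45487357 -0.59036896]] [-0.3625957  -0.13579298  1.65746575]
side 448.71625156502364 448.71625156502364 279.6084553853064 210.13278836622078 [[-0.978298   -0.20659583 -0.01584897]
 [-0.1433834   0.73021265 -0.668005  ]
 [ 0.14958016 -0.65123548 -0.74398799]] [0.49280143 0.05901907 1.33631358]
wrist 308.0818348969913 308.0818348969913 276.6147738644773 209.63888391886192 [[ 9.99998802e-01  1.80335381e-04 -1.53709139e-03]
 [ 6.40889977e-04 -9.52279895e-01  3.05225477e-01]
 [-1.40869827e-03 -3.05226096e-01 -9.52278870e-01]] [-0.64915759 -0.03726562  0.39184145]
```

View pics/scene0.png

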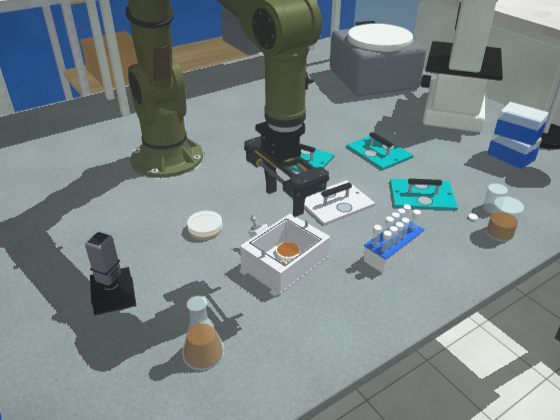

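View pics/side0.png

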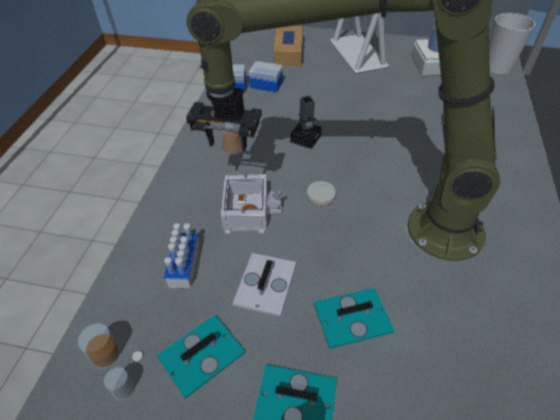

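View pics/wrist0.png

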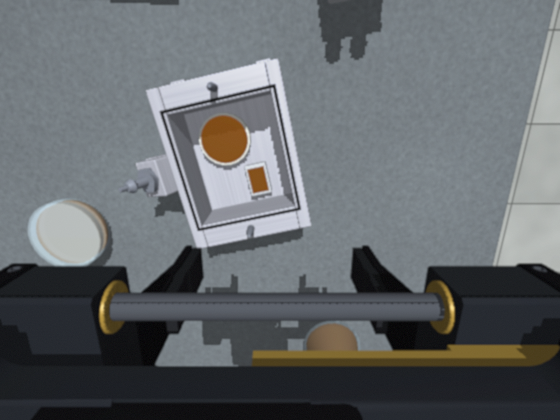

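Candidates for the lid: the white/aluminium plate with black bar at scene (338,200) and side (265,283). The turquoise look-alikes are at scene (380,150), (425,193), (312,157) and side (355,317), (202,355), (297,395), and they are to be left alone. For the pump there is one candidate, in the black cradle at scene (105,260) and side (306,120). I'll check these in close crops.

```bash
cat > h.py <<'E'
import numpy as np, cv2
from scipy.spatial.transform import Rotation as Ro
from scipy.optimize import least_squares
def Rt(rpy): return Ro.from_euler('xyz',rpy,degrees=True).as_matrix()
def proj(c,X):
    X=np.atleast_2d(X); p=X@np.array(c["R"]).T+np.array(c["t"])
    return np.c_[c["fx"]*p[:,0]/p[:,2]+c["cx"],c["fy"]*p[:,1]/p[:,2]+c["cy"]]
def ray(c,u,v):
    d=np.array([(u-c["cx"])/c["fx"],(v-c["cy"])/c["fy"],1.]); R=np.array(c["R"])
    return -R.T@np.array(c["t"]), R.T@d
def onz(c,u,v,z):
    o,d=ray(c,u,v); return o+d*(z-o[2])/d[2]
def crop(fr,x0,y0,w,h,s,name):
    im=fr[y0:y0+h,x0:x0+w,::-1]
    cv2.imwrite(name,cv2.resize(im,None,fx=s,fy=s,interpolation=cv2.INTER_CUBIC))
def W(pose,P): # pose x,y,z,yawdeg
    a=np.radians(pose[3]); R=np.array([[np.cos(a),-np.sin(a),0],[np.sin(a),np.cos(a),0],[0,0,1]])
    return np.atleast_2d(P)@R.T+np.array(pose[:3])
def overlay(img,c,polys,s=1,off=(0,0),col=(0,0,255)):
    for P in polys:
        q=(proj(c,P)-np.array(off))*s
        cv2.polylines(img,[np.round(q*8).astype(int).reshape(-1,1,2)],False,col,1,cv2.LINE_AA,3)
E
python3 - <<'E'
from cell import env
from h import *
import pickle
C={n:env.read_camera(n) for n in ["scene","side","wrist"]}
pickle.dump(C,open("C0.pkl","wb"))
for n in C: print(n,[np.round(v,1) for v in ( -np.array(C[n]["R"]).T@C[n]["t"],)])
crop(C["side"]["frame"],215,165,100,75,8,"pics/a_side_ch.png")
crop(C["side"]["frame"],225,245,100,75,8,"pics/a_side_lid.png")
crop(C["side"]["frame"],270,85,80,60,8,"pics/a_side_pump.png")
crop(C["scene"]["frame"],75,220,120,90,6,"pics/a_scene_pump.png")
E
```

```text
scene [array([ 1.4, -0.5,  0.9])]
side [array([0.3, 0.9, 1. ])]
wrist [array([0.6, 0.1, 0.4])]
```

View pics/a_side_ch.png

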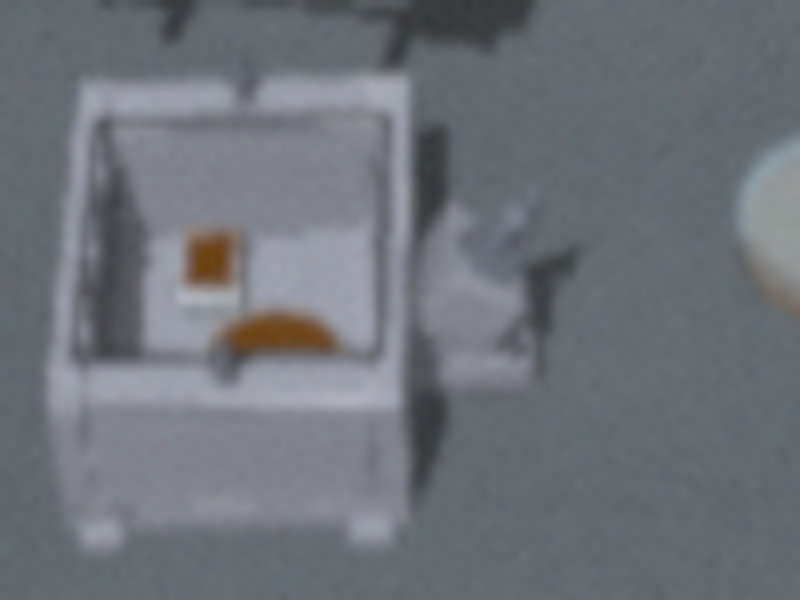

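View pics/a_side_lid.png

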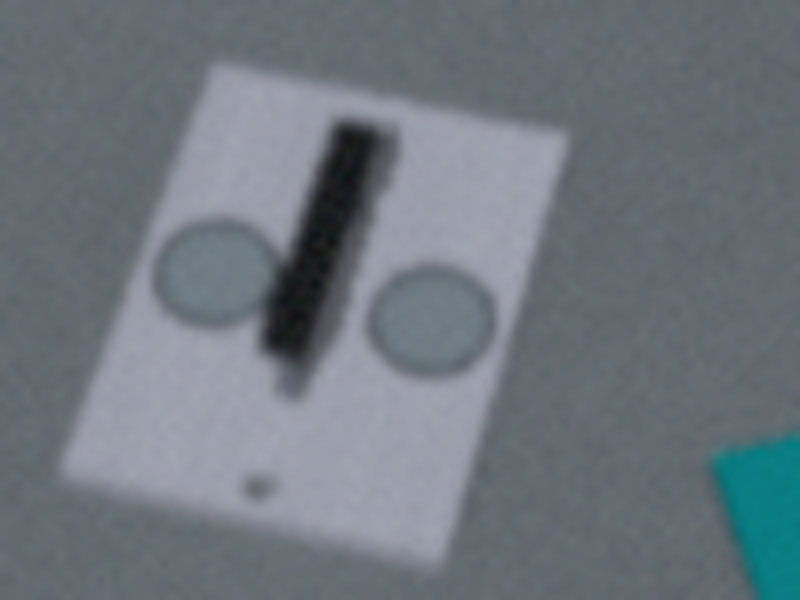

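View pics/a_side_pump.png

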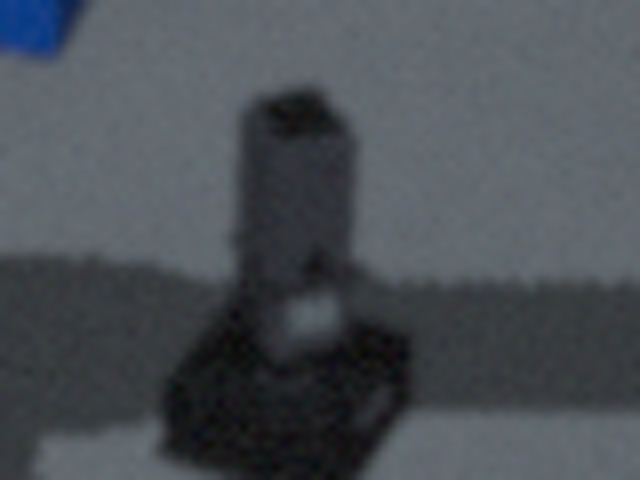

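View pics/a_scene_pump.png

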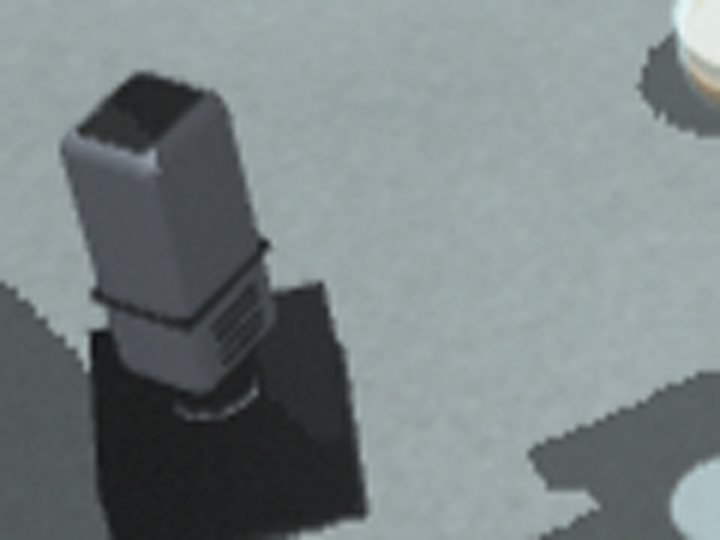

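```bash
python3 - <<'E'
import pickle
from h import *
C=pickle.load(open("C0.pkl","rb"))
crop(C["scene"]["frame"],235,205,100,75,8,"pics/b_scene_ch.png")
crop(C["scene"]["frame"],295,170,90,60,8,"pics/b_scene_lid.png")
crop(C["wrist"]["frame"],115,50,200,150,4,"pics/b_wrist_ch.png")
E
```

```text
(no output)
```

View pics/b_scene_ch.png

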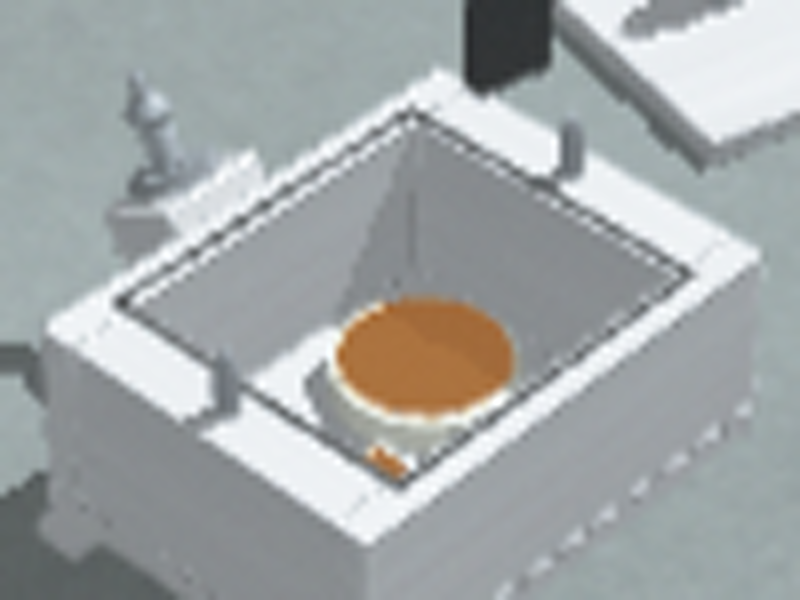

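View pics/b_scene_lid.png

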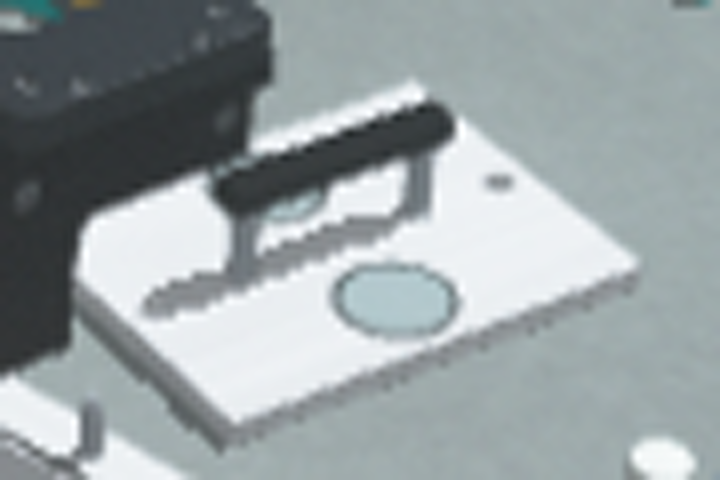

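View pics/b_wrist_ch.png

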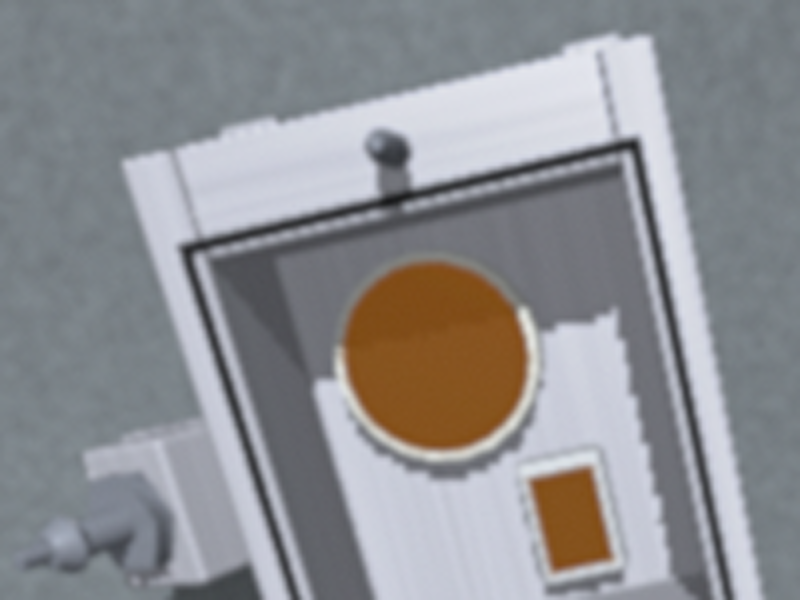

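```bash
cat > fit.py <<'E'
import pickle
from h import *
C=pickle.load(open("C0.pkl","rb"))
def px(off,s,l): return [((u+.5)/s-.5+off[0],(v+.5)/s-.5+off[1]) for u,v in l]
a,b=.065,.085
def fit(obs,x0,free_z=False):
    def f(p):
        r=[]
        for n,P,uv in obs: r.append((proj(C[n],W([p[0],p[1],0,p[2]],P))-uv).ravel())
        return np.concatenate(r)
    s=least_squares(f,x0,loss='soft_l1'); return s.x,f(s.x)
z=.07
ch=[("scene",[(-a,-b,z),(a,-b,z),(a,b,z),(-a,b,z),(0,.073,.092),(0,-.073,.092)],px((235,205),8,[(45,330),(368,548),(765,255),(435,72),(570,122),(222,352)])),
("side",[(a,-b,z),(-a,-b,z),(-a,b,z),(a,b,z)],px((215,165),8,[(83,80),(410,78),(408,405),(50,405)])),
("wrist",[(-a,b,z),(a,b,z),(a,-b,z),(-a,-b,z)],px((115,50),4,[(122,162),(652,38)])+[(310,224),(201,247)])]
for sub in (ch,ch[:1],ch[1:2],ch[2:]):
    p,r=fit(sub,[.55,.2,10]); print("chamber",np.round(p,4),np.round(r,1))
z=.01
lid=[("scene",[(a,b,z),(-a,b,z),(a,-b,z)],px((295,170),8,[(638,265),(415,82),(228,432)])),
("side",[(a,-b,z),(-a,-b,z),(-a,b,z),(a,b,z)],px((225,245),8,[(215,62),(568,130),(445,563),(62,470)]))]
for sub in (lid,lid[:1],lid[1:]):
    p,r=fit(sub,[.6,.3,-20]); print("lid",np.round(p,4),np.round(r,1))
E
python3 fit.py
```

```text
chamber [ 0.6056  0.0346 12.5689] [-1.   0.3 -0.3  0.4 -0.2  0.2  0.4 -0.1  0.3  0.   0.4  0.8 -0.7  0.1
 -0.2 -0.4 -0.5 -0.7 -0.7  0.2 -0.9 -0.4 -0.1 -2.2  1.4  1.2 -4.2  1.9]
chamber [ 0.6047  0.0353 12.6989] [-0.9  0.1 -0.1  0.  -0.2 -0.1  0.3 -0.3  0.3 -0.3  0.5  0.5]
chamber [ 0.6038  0.035  12.3574] [-0.1  0.2  0.4 -0.2 -0.  -0.4 -0.3  0.3]
chamber [ 0.6064  0.0347 12.875 ] [-0.3 -0.   0.3 -2.6  2.5  0.8 -2.9  2.1]
lid [ 0.4827  0.2879 -2.9249] [ 0.2  0.5 -0.4  0.7  0.6 -0.6  0.1 -0.   0.3  0.7  0.2 -0.6 -0.1 -0.1]
lid [ 0.4816  0.2883 -3.2766] [ 0.   0.4 -0.3  0.5  0.2 -0.9]
lid [ 0.483   0.288  -2.7729] [-0.1  0.   0.1  0.6  0.2 -0.6 -0.2  0. ]
```

```bash
cat >> fit.py <<'E'
print("---pump")
hx,hy,z=.023,.020,.168
A=px((75,220),6,[(62,145),(145,72),(228,93),(157,168)])
for u,v in A: print("top corner",np.round(onz(C["scene"],u,v,.166),4))
B=px((75,220),6,[(90,332),(322,283),(368,515)])
for u,v in B: print("cradle top corner",np.round(onz(C["scene"],u,v,.04),4))
for u,v in px((270,85),8,[(300,90),(255,105),(350,135)]): print("side top",np.round(onz(C["side"],u,v,.168),4))
for nm,u,v,z in [("flask foot",203,355,0.01),("dish",205,225,.028),("rack",395,245,.03)]: print(nm,np.round(onz(C["scene"],u,v,z),3))
from cell import env
print(Rt(env.get_obs()["tool_rot"]).round(3))
E
python3 fit.py | sed -n '/---/,$p'
```

```text
---pump
top corner [ 0.4773 -0.3709  0.166 ]
top corner [ 0.4548 -0.3349  0.166 ]
top corner [ 0.4819 -0.3149  0.166 ]
top corner [ 0.5068 -0.3482  0.166 ]
cradle top corner [ 0.4281 -0.3725  0.04  ]
cradle top corner [ 0.4509 -0.2914  0.04  ]
cradle top corner [ 0.5723 -0.321   0.04  ]
side top [ 0.4825 -0.3626  0.168 ]
side top [ 0.4993 -0.3483  0.168 ]
side top [ 0.4566 -0.3342  0.168 ]
flask foot [ 0.741 -0.254  0.01 ]
dish [ 0.399 -0.07   0.028]
rack [0.727 0.275 0.03 ]
[[-0.001 -0.     1.   ]
 [-0.     1.     0.   ]
 [-1.    -0.    -0.001]]
```

Emit:
drive_tool(
  increments=[
    [[0, 0, 0], [0.024, 0, 0]],
    [[0, 0.775, -0.503], [0, 0, 0]],
    [[0, 0.775, -0.503], [0, 0, 0]],
    [[0, 0.775, -0.503], [0, 0, 0]],
    [[0, 0.775, -0.503], [0, 0, 0]],
    [[0, 0.775, -0.503], [0, 0, 0]],
    [[0, 0.775, -0.503], [0, 0, 0]],
    [[0.5, 0.775, -0.503], [0, 0, 0]],
    [[0.5, 0.775, -0.503], [0, 0, 0]],
    [[0.5, 0.775, -0.503], [0, 0, 0]],
  ],
  hand=1,
)

```text
time_s: 1.3
tool_pos: [0.4824, 0.2889, 0.1622]
tool_rot: [22.8, 89.9, 19.9]
force: [0.6, 0.5, -0.3]
grip_width: 0.0873
```

```bash
python3 - <<'E'
from cell import env
from h import *
import pickle
C={n:env.read_camera(n) for n in ["scene","wrist"]}
pickle.dump(C,open("C1.pkl","wb"))
o=env.get_obs(); print(o["time_s"],o["tool_pos"],o["tool_rot"],o["qpos"].round(2),Rt(o["tool_rot"]).round(3))
for n in C: cv2.imwrite(f"pics/c_{n}.png",C[n]["frame"][:,:,::-1])
E
```

```text
1.4 [0.47737809 0.29290383 0.15977063] [177.84371753  89.64845401 175.51694089] [-19.68  10.8  -16.12 100.18   2.94  69.73 -38.89] [[-0.006  0.041  0.999]
 [ 0.     0.999 -0.041]
 [-1.     0.    -0.006]]
```

View pics/c_wrist.png

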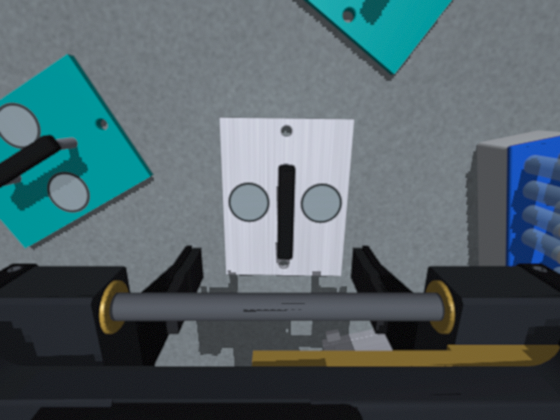

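View pics/c_scene.png

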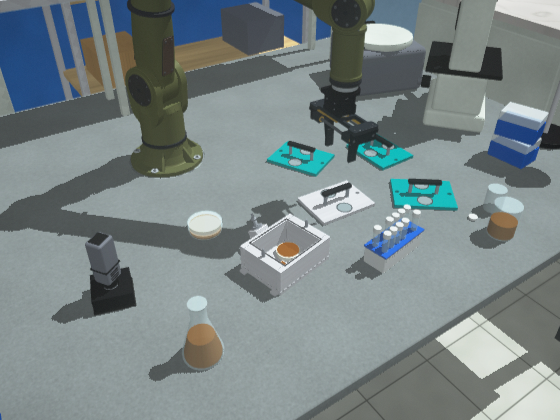

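```bash
python3 - <<'E'
import pickle
from h import *
C=pickle.load(open("C1.pkl","rb"))
crop(C["wrist"]["frame"],205,105,160,120,5,"pics/c2.png")
crop(C["wrist"]["frame"],205,190,160,100,5,"pics/c3.png")
c=C["wrist"]; print(c["R"],-np.array(c["R"]).T@c["t"])
for u,v in [(220,119),(353,120),(342,275),(227,275)]: print(onz(c,u,v,.01).round(4))
c=C["scene"]
crop(C["scene"]["frame"],290,170,100,60,8,"pics/c4.png")
E
```

```text
[[ 0.99912858 -0.04118994 -0.00674322]
 [-0.03720416 -0.95212352  0.30344134]
 [-0.01891911 -0.30292604 -0.95282626]] [0.48028798 0.37912358 0.32067766]
[0.4231 0.3746 0.01  ]
[0.5517 0.3684 0.01  ]
[0.545  0.1998 0.01  ]
[0.4146 0.2047 0.01  ]
```

View pics/c2.png

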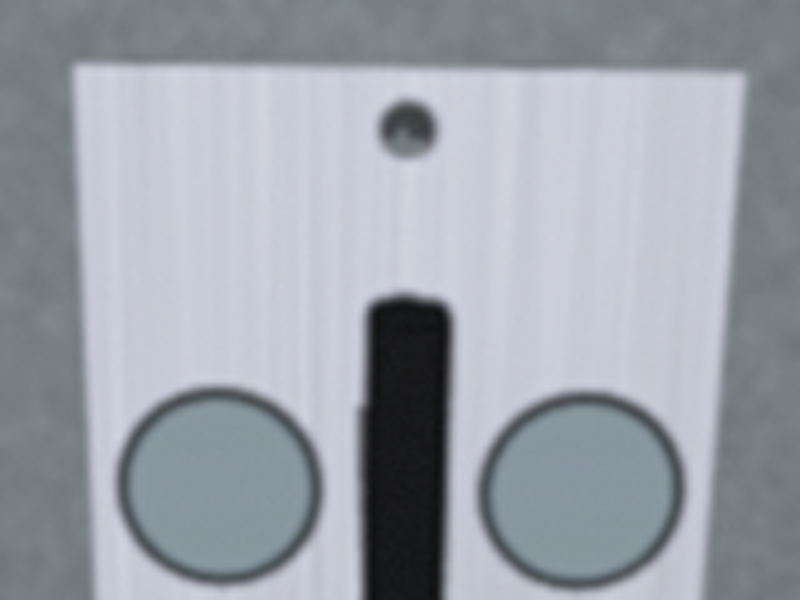

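View pics/c3.png

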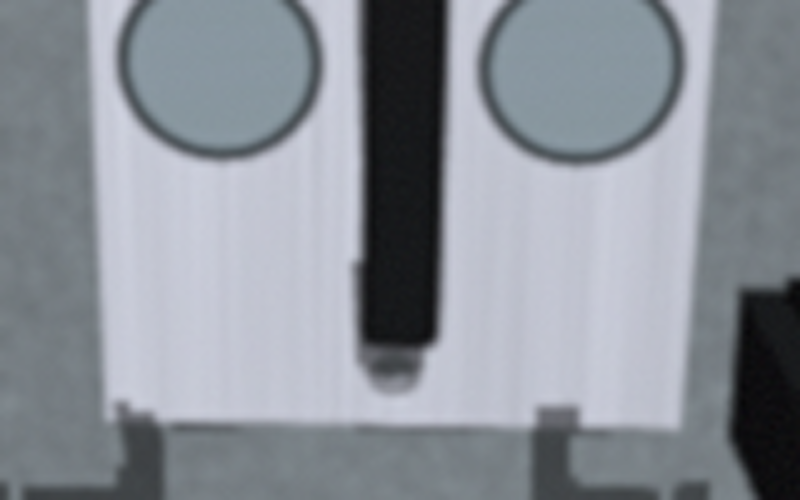

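View pics/c4.png

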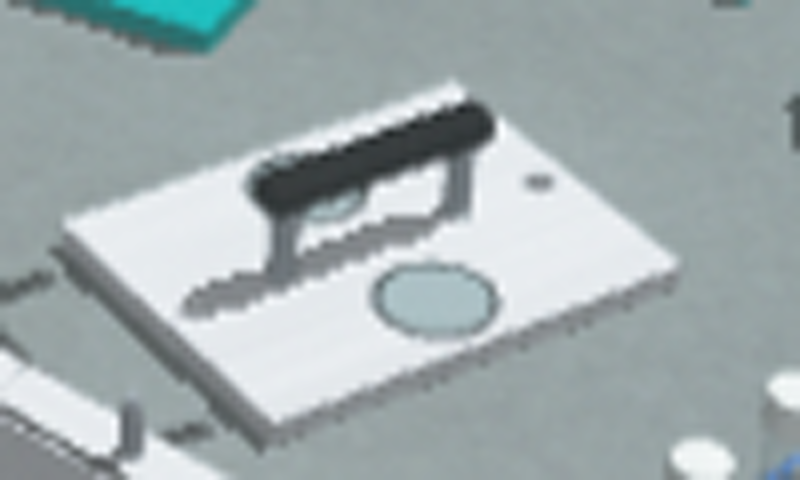

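Emit:
drive_tool(
  increments=[
    [[0, 0, 0], [0.004, 0, 0]],
    [[0, 0, 0], [0, 0, 0]],
    [[0, 0, 0], [0, 0, 0]],
  ],
)

```text
time_s: 1.7
tool_pos: [0.4846, 0.2864, 0.1633]
tool_rot: [6.9, 89.9, 3.3]
force: [0.3, -0.2, 0.3]
grip_width: 0.087
```

```bash
cat >> h.py <<'E'
def state(p=True):
    from cell import env
    o=env.get_obs(); R=Rt(o["tool_rot"]); 
    if p:
        print("t",round(o["time_s"],2),"pos",o["tool_pos"].round(4),"tx",R[:,0].round(4),"ty",R[:,1].round(4),"tz",R[:,2].round(4),"F",o["force"].round(1),"T",o["wrist_torque"].round(2),"w",round(o["grip_width"],4)); print("q",o["qpos"].round(1))
    return o,R
def plan(pos,R=None):
    """rotvec (tool frame)/120 first, then shift in new tool frame /0.04"""
    o,R0=state()
    if R is None: R=R0
    rv=np.degrees(Ro.from_matrix(R0.T@R).as_rotvec())
    d=np.array(pos)-o["tool_pos"]
    print("turn deg",rv.round(2),"scaled",(rv/120).round(4),"| shift after turn scaled",(R.T@d/.04).round(3),"shift before turn scaled",(R0.T@d/.04).round(3))
def toolR(x,z):
    x=np.array(x,float);x/=np.linalg.norm(x);z=np.array(z,float);z-=x*(x@z);z/=np.linalg.norm(z)
    return np.c_[x,np.cross(z,x),z]
def yawR(deg): 
    a=np.radians(deg); return toolR([0,0,-1],[np.cos(a),np.sin(a),0])
E
python3 -c "
from h import *
plan([.483,.2876,.027],yawR(-2.8))"
```

```text
t 1.7 pos [0.4846 0.2864 0.1633] tx [ 1.5e-03  1.0e-04 -1.0e+00] ty [6.130e-02 9.981e-01 2.000e-04] tz [ 0.9981 -0.0613  0.0015] F [ 0.3 -0.2  0.3] T [ 0.02 -0.01 -0.02] w 0.087
q [-19.4  10.7 -15.6  99.9   3.1  69.8 -39.3]
turn deg [-0.72  0.09 -0.01] scaled [-0.006   0.0007 -0.0001] | shift after turn scaled [ 3.407  0.027 -0.042] shift before turn scaled [ 3.407  0.026 -0.047]
```

Emit:
drive_tool(
  increments=[
    [[0.6, 0, -0.03], [-0.004, 0, 0]],
    [[0.8, 0.02, 0], [0, 0, 0]],
    [[0.8, 0, 0], [0, 0, 0]],
    [[0.8, 0, 0], [0, 0, 0]],
    [[0.4, 0, 0], [0, 0, 0]],
    [[0, 0, 0], [0, 0, 0]],
    [[0, 0, 0], [0, 0, 0]],
  ],
)

```text
time_s: 2.4
tool_pos: [0.4831, 0.2881, 0.0273]
tool_rot: [19.7, 89.9, 16.8]
force: [0.5, -0.3, 1.1]
grip_width: 0.087
```

```bash
python3 - <<'E'
from h import *
from cell import env
plan([.483,.2876,.027],yawR(-2.8))
c=env.read_camera("wrist"); cv2.imwrite("pics/d_wrist.png",c["frame"][:,:,::-1])
c=env.read_camera("scene"); crop(c["frame"],270,110,120,90,6,"pics/d_scene.png")
plan([.483,.2876,.027],yawR(-2.8))
E
```

```text
t 2.4 pos [0.4831 0.2881 0.0273] tx [ 9.e-04  3.e-04 -1.e+00] ty [5.170e-02 9.987e-01 3.000e-04] tz [ 9.987e-01 -5.170e-02  9.000e-04] F [ 0.5 -0.3  1.1] T [-0.01  0.01 -0.03] w 0.087
q [-20.3  18.8 -15.2 107.1   5.9  54.8 -41.1]
turn deg [-0.16  0.05 -0.02] scaled [-0.0014  0.0004 -0.0002] | shift after turn scaled [ 0.007 -0.014 -0.001] shift before turn scaled [ 0.007 -0.014 -0.001]
t 2.5 pos [0.4836 0.2889 0.0283] tx [ 0.0028  0.0014 -1.    ] ty [0.0511 0.9987 0.0015] tz [ 0.9987 -0.0511  0.0027] F [ 0.5  0.9 -0.5] T [-0.01  0.02 -0.01] w 0.0873
q [-20.4  18.7 -15.2 107.1   5.9  54.8 -41.2]
turn deg [-0.13  0.15 -0.09] scaled [-0.0011  0.0013 -0.0007] | shift after turn scaled [ 0.032 -0.034 -0.013] shift before turn scaled [ 0.032 -0.034 -0.013]
```

View pics/d_wrist.png

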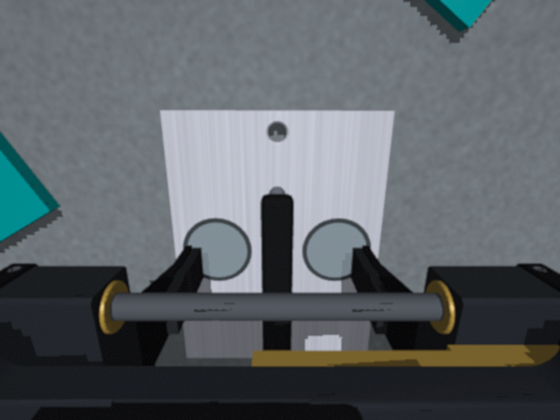

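View pics/d_scene.png

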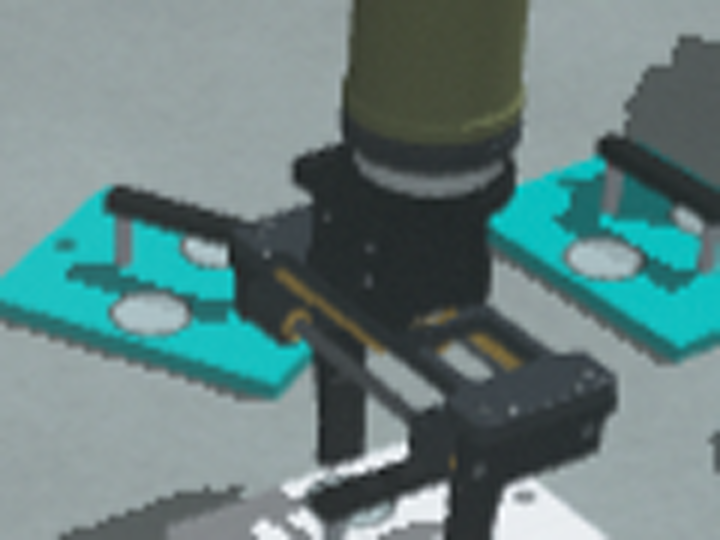

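The handle (pixel column 277) is centred between the fingers (200 and 355), so I'm closing on it.

Emit:
drive_tool(
  increments=[
    [[0, 0, 0], [0, 0, 0]],
    [[0, 0, 0], [0, 0, 0]],
    [[0, 0, 0], [0, 0, 0]],
    [[0, 0, 0], [0, 0, 0]],
    [[0, 0, 0], [0, 0, 0]],
    [[0, 0, 0], [0, 0, 0]],
    [[0, 0, 0], [0, 0, 0]],
  ],
  hand=-1,
  squeeze=50,
)

```text
time_s: 3.2
tool_pos: [0.482, 0.2885, 0.0265]
tool_rot: [-93.5, 90.0, -96.4]
force: [0.3, -0.4, -0.3]
grip_width: 0.0394
```

Emit:
drive_tool(
  increments=[
    [[-0.3, 0, 0], [0, 0, 0]],
    [[-0.7, 0, 0], [0, 0, 0]],
    [[-0.8, 0, 0], [0, 0, 0]],
    [[-0.8, 0, 0], [0, 0, 0]],
    [[-0.8, 0, 0], [0, 0, 0]],
    [[-0.4, 0, 0], [0, 0, 0]],
    [[0, 0, 0], [0, 0, 0]],
    [[0, 0, 0], [0, 0, 0]],
  ],
)

```text
time_s: 4.0
tool_pos: [0.4819, 0.2885, 0.1786]
tool_rot: [-3.8, 90.0, -6.7]
force: [0.9, 0.0, -0.5]
grip_width: 0.0003
```

```bash
python3 - <<'E'
from h import *
from cell import env
import pickle
o,R=state()
C={n:env.read_camera(n) for n in ["scene","wrist","side"]}
pickle.dump((o,C),open("C2.pkl","wb"))
for n in C: cv2.imwrite(f"pics/e_{n}.png",C[n]["frame"][:,:,::-1])
state()
E
```

```text
t 4.0 pos [0.4819 0.2885 0.1786] tx [ 4.e-04 -0.e+00 -1.e+00] ty [ 0.0503  0.9987 -0.    ] tz [ 9.987e-01 -5.030e-02  4.000e-04] F [ 0.9  0.  -0.5] T [-0.05  0.12  0.01] w 0.0003
q [-19.3   9.9 -15.9  98.9   2.9  71.5 -38.8]
t 4.15 pos [0.4812 0.288  0.1771] tx [-0.0023 -0.0014 -1.    ] ty [ 0.0502  0.9987 -0.0015] tz [ 0.9987 -0.0502 -0.0022] F [-0.1 -0.1 -0.2] T [-0.03 -0.03  0.02] w 0.0006
q [-19.3  10.  -15.9  99.    2.9  71.5 -38.8]
```

View pics/e_wrist.png

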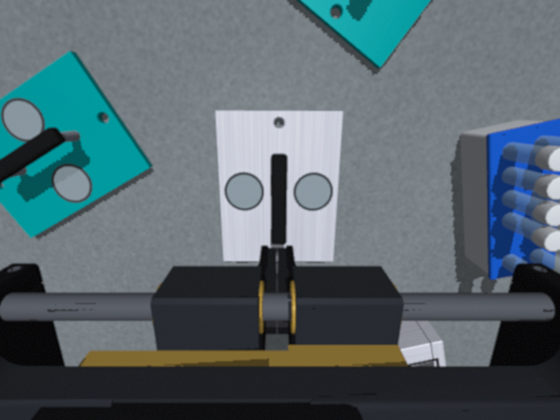

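View pics/e_side.png

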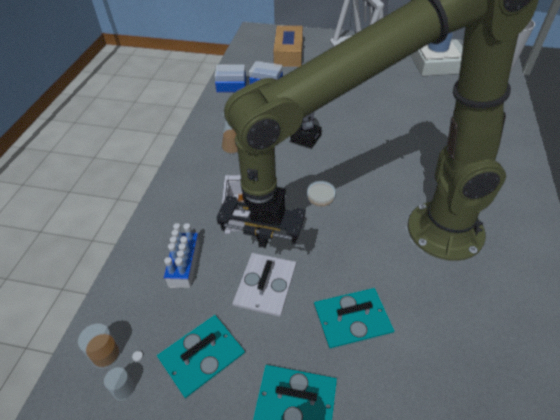

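I lifted too soon: the fingers were still closing at a width of 39 mm and came up empty. The lid still lies flat. I'll re-measure it before trying again.

```bash
python3 - <<'E'
import pickle
from h import *
o,C=pickle.load(open("C2.pkl","rb"))
crop(C["wrist"]["frame"],205,100,150,170,4,"pics/f.png")
c=C["wrist"]
for u,v in [(215.5,111),(343,111),(334,262),(223,262)]: print(onz(c,u,v,.01).round(4))
E
```

```text
[0.4233 0.3752 0.01  ]
[0.553  0.3687 0.01  ]
[0.545 0.198 0.01 ]
[0.4133 0.2046 0.01  ]
```

View pics/f.png

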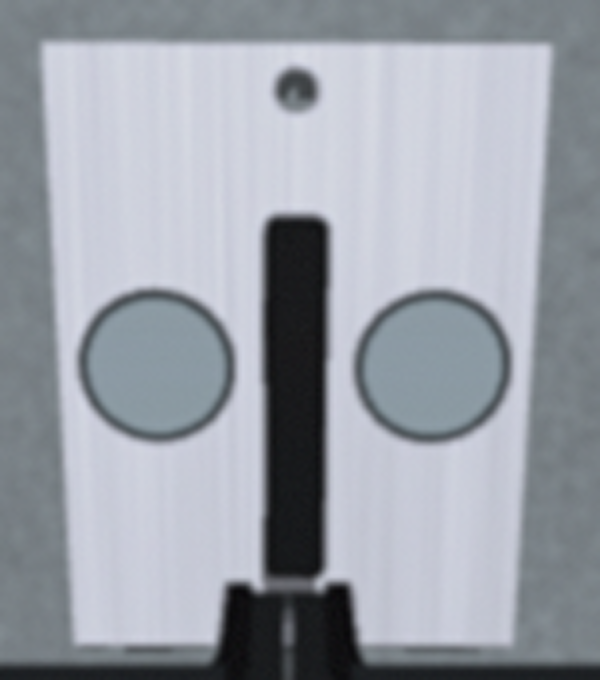

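Emit:
drive_tool(
  increments=[
    [[0, 0, 0.05], [0, 0, 0]],
    [[0, -0.02, 0], [0, 0, 0]],
    [[0, 0, 0], [0, 0, 0]],
    [[0, 0, 0], [0, 0, 0]],
    [[0, 0, 0], [0, 0, 0]],
    [[0, 0, 0], [0, 0, 0]],
    [[0, 0, 0], [0, 0, 0]],
    [[0, 0, 0], [0, 0, 0]],
    [[0, 0, 0], [0, 0, 0]],
    [[0.4, 0, 0], [0, 0, 0]],
  ],
  hand=1,
)

```text
time_s: 5.15
tool_pos: [0.4854, 0.2886, 0.1646]
tool_rot: [31.6, 89.7, 28.7]
force: [0.2, 0.5, 0.3]
grip_width: 0.0724
```

Emit:
drive_tool(
  increments=[
    [[0.8, 0, 0], [0, 0, 0]],
    [[0.8, 0, 0], [0, 0, 0]],
    [[0.8, 0, 0], [0, 0, 0]],
    [[0.6, 0, 0], [0, 0, 0]],
    [[0.37, 0, 0], [0, 0, 0]],
    [[0, 0, 0], [0, 0, 0]],
  ],
)

```text
time_s: 5.75
tool_pos: [0.4826, 0.2868, 0.0257]
tool_rot: [-147.5, 89.8, -150.3]
force: [-0.4, 0.1, -0.1]
grip_width: 0.0872
```

Emit:
drive_tool(
  increments=[
    [[0, 0, 0], [0, 0, 0]],
    [[0, 0, 0], [0, 0, 0]],
    [[0, 0, 0], [0, 0, 0]],
    [[0, 0, 0], [0, 0, 0]],
    [[0, 0, 0], [0, 0, 0]],
    [[0, 0, 0], [0, 0, 0]],
    [[0, 0, 0], [0, 0, 0]],
    [[0, 0, 0], [0, 0, 0]],
    [[0, 0, 0], [0, 0, 0]],
    [[0, 0, 0], [0, 0, 0]],
  ],
  hand=-1,
  squeeze=50,
)

```text
time_s: 6.75
tool_pos: [0.4836, 0.2877, 0.0277]
tool_rot: [-160.1, 90.0, -163.0]
force: [1.1, -1.3, -1.8]
grip_width: 0.0154
```

Emit:
drive_tool(
  increments=[
    [[0, 0, 0], [0, 0, 0]],
    [[0, 0, 0], [0, 0, 0]],
    [[0, 0, 0], [0, 0, 0]],
  ],
)

```text
time_s: 7.05
tool_pos: [0.4836, 0.2877, 0.0277]
tool_rot: [-156.9, 90.0, -159.8]
force: [-1.4, -0.7, 1.1]
grip_width: 0.0152
```

Emit:
drive_tool(
  increments=[
    [[-0.2, 0, 0], [0, 0, 0]],
    [[-0.4, 0, 0], [0, 0, 0]],
    [[-0.7, 0, 0], [0, 0, 0]],
    [[-0.7, 0, 0], [0, 0, 0]],
    [[-0.7, 0, 0], [0, 0, 0]],
    [[-0.5, 0, 0], [0, 0, 0]],
    [[-0.2, 0, 0], [0, 0, 0]],
    [[0, 0, 0], [0, 0, 0]],
  ],
)

```text
time_s: 7.85
tool_pos: [0.4844, 0.2878, 0.1644]
tool_rot: [21.5, 89.9, 18.6]
force: [0.8, -0.7, -5.1]
grip_width: 0.0155
```

```bash
python3 - <<'E'
from h import *
from cell import env
import pickle
a=np.radians(12.57)
plan([.605,.035,.16],yawR(12.57))
C={n:env.read_camera(n) for n in ["wrist"]}
for n in C: cv2.imwrite(f"pics/g_{n}.png",C[n]["frame"][:,:,::-1])
E
```

```text
t 7.85 pos [0.4844 0.2878 0.1644] tx [ 1.6e-03  6.0e-04 -1.0e+00] ty [5.030e-02 9.987e-01 6.000e-04] tz [ 0.9987 -0.0503  0.0016] F [ 0.8 -0.7 -5.1] T [-0.03  0.04  0.01] w 0.0155
q [-19.2  10.7 -15.9  99.7   3.1  69.9 -38.8]
turn deg [-15.45   0.1   -0.02] scaled [-0.1288  0.0008 -0.0002] | shift after turn scaled [ 0.111 -6.824  1.566] shift before turn scaled [ 0.112 -6.16   3.328]
```

View pics/g_wrist.png

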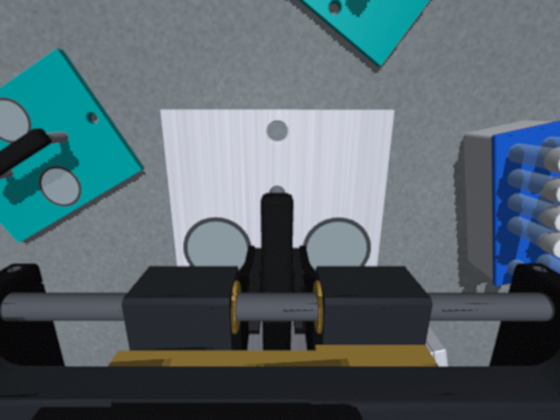

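Emit:
drive_tool(
  increments=[
    [[0, -0.3, 0.16], [0, 0, 0]],
    [[0, -0.7, 0.38], [0, 0, 0]],
    [[0, -0.8, 0.43], [0, 0, 0]],
    [[0, -0.9, 0.49], [0, 0, 0]],
    [[0, -0.9, 0.49], [0, 0, 0]],
    [[0, -0.9, 0.49], [0, 0, 0]],
    [[0, -0.7, 0.38], [0, 0, 0]],
    [[0, -0.6, 0.32], [0, 0, 0]],
    [[0, -0.36, 0.19], [0, 0, 0]],
    [[0, 0, 0], [-0.03, 0, 0]],
  ],
)

```text
time_s: 8.9
tool_pos: [0.6048, 0.03, 0.1622]
tool_rot: [-128.6, 89.8, -128.2]
force: [-0.2, -0.2, -4.9]
grip_width: 0.0156
```

Emit:
drive_tool(
  increments=[
    [[0, 0, 0], [-0.05, 0, 0]],
    [[0, 0, 0], [-0.049, 0, 0]],
    [[0, 0, 0], [0, 0, 0]],
    [[0, 0, 0], [0, 0, 0]],
    [[0, 0, 0], [0, 0, 0]],
  ],
)

```text
time_s: 9.4
tool_pos: [0.6044, 0.0349, 0.1634]
tool_rot: [173.6, 90.0, -173.9]
force: [0.3, 0.4, -5.4]
grip_width: 0.0154
```

```bash
python3 - <<'E'
from h import *
from cell import env
import pickle
plan([.605,.035,.16],yawR(12.57))
C={n:env.read_camera(n) for n in ["wrist","scene","side"]}
plan([.605,.035,.16],yawR(12.57))
pickle.dump(C,open("C3.pkl","wb"))
for n in C: cv2.imwrite(f"pics/h_{n}.png",C[n]["frame"][:,:,::-1])
crop(C["scene"]["frame"],220,170,130,120,5,"pics/h_s.png")
crop(C["side"]["frame"],200,140,120,100,6,"pics/h_d.png")
E
```

```text
t 9.4 pos [0.6044 0.0349 0.1634] tx [-7.e-04 -1.e-04 -1.e+00] ty [-2.167e-01  9.762e-01  1.000e-04] tz [ 9.762e-01  2.167e-01 -7.000e-04] F [ 0.3  0.4 -5.4] T [0.04 0.01 0.01] w 0.0154
q [-0.  15.2 -6.9 94.1  1.9 70.9  5.2]
turn deg [-0.05 -0.04 -0.  ] scaled [-0.0004 -0.0003 -0.    ] | shift after turn scaled [ 0.084 -0.002  0.016] shift before turn scaled [ 0.084 -0.002  0.016]
t 9.55 pos [0.6046 0.035  0.1637] tx [-1.e-04 -1.e-04 -1.e+00] ty [-2.175e-01  9.761e-01 -1.000e-04] tz [ 9.761e-01  2.175e-01 -1.000e-04] F [-0.7  0.2 -6.1] T [0.02 0.02 0.02] w 0.0151
q [-0.  15.2 -6.9 94.1  1.9 70.9  5.3]
turn deg [-0.01 -0.    0.  ] scaled [-0. -0.  0.] | shift after turn scaled [ 0.092 -0.001  0.011] shift before turn scaled [ 0.092 -0.001  0.011]
```

View pics/h_wrist.png

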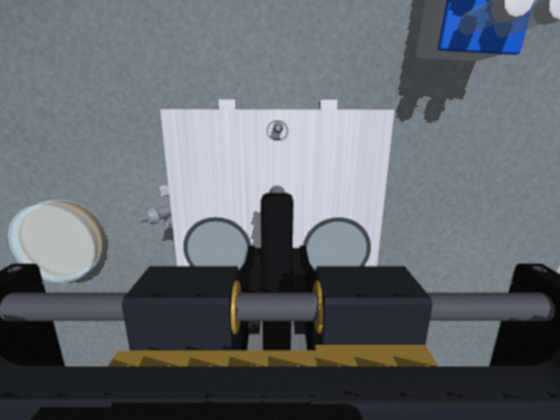

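View pics/h_s.png

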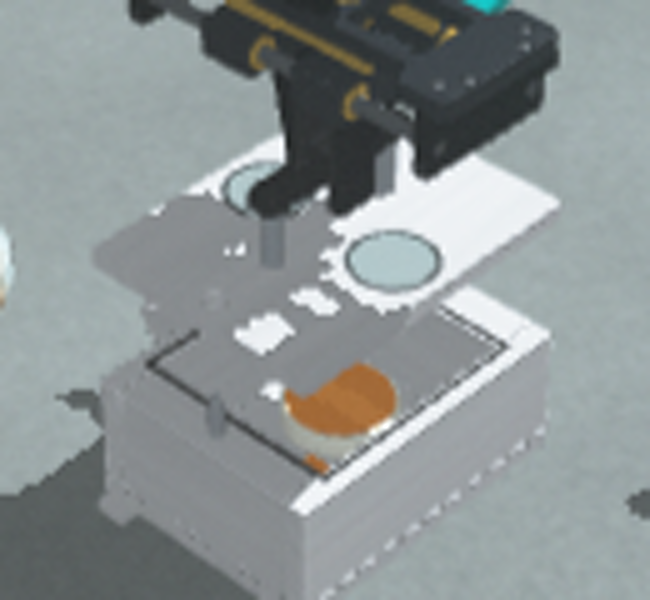

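View pics/h_d.png

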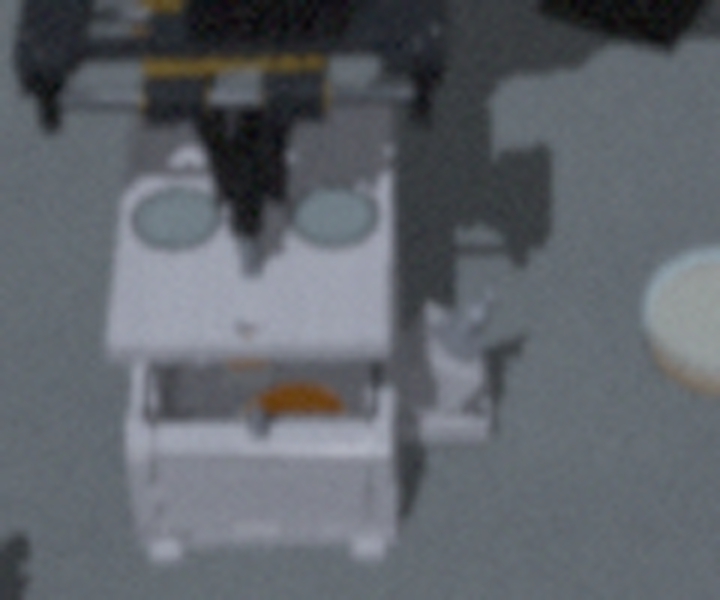

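```bash
python3 - <<'E'
from h import *
import pickle
C=pickle.load(open("C3.pkl","rb"))
crop(C["wrist"]["frame"],257,115,40,30,20,"pics/i.png")
crop(C["wrist"]["frame"],150,90,260,110,3,"pics/i2.png")
E
```

```text
(no output)
```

View pics/i.png

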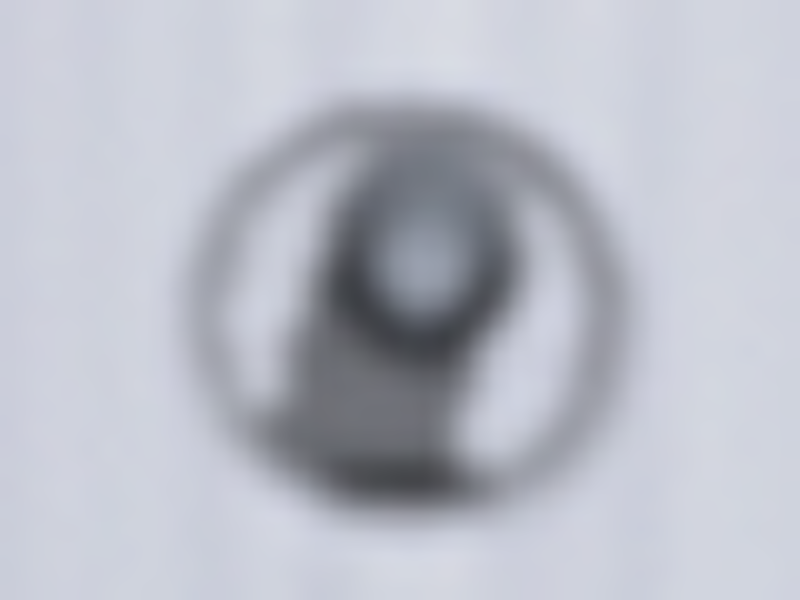

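View pics/i2.png

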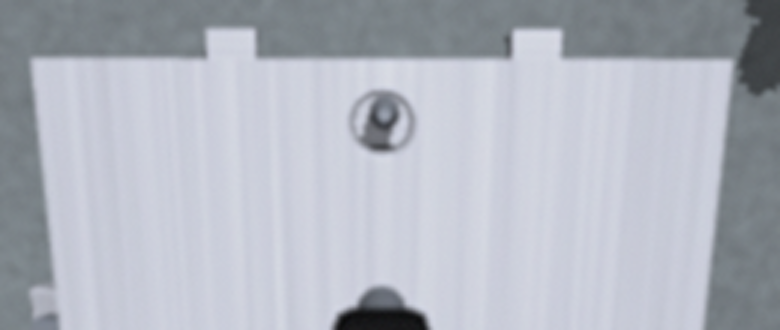

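```bash
python3 - <<'E'
from h import *
import pickle
C=pickle.load(open("C3.pkl","rb")); c=C["wrist"]
P=lambda u,v:(257+(u+.5)/20-.5,115+(v+.5)/20-.5)
pin=onz(c,*P(422,255),.092); hole=onz(c,*P(412,310),.1467)
a=np.radians(12.57); R2=np.array([[np.cos(a),np.sin(a)],[-np.sin(a),np.cos(a)]])
print("pin",pin,"hole",hole,"pin-hole in chamber axes mm",R2@(pin-hole)[:2]*1e3)
print("hole pred from tool",W([.6046,.035,0,12.57],[0,.073,.1467]))
print("pin pred from chamber", W([.605,.035,0,12.6],[0,.073,.092]))
# sensitivity to heights
for dz in (-.002,.002): print(R2@(onz(c,*P(422,255),.092+dz)-hole)[:2]*1e3)
E
```

```text
pin [0.58922158 0.10622036 0.092     ] hole [0.58856254 0.10727809 0.1467    ] pin-hole in chamber axes mm [ 0.41304658 -1.17580794]
hole pred from tool [[0.58871285 0.10625025 0.1467    ]]
pin pred from chamber [[0.58907554 0.10624192 0.092     ]]
[ 0.41788375 -1.27347349]
[ 0.4082094  -1.07814238]
```

Emit:
drive_tool(
  increments=[
    [[0.2, -0.015, 0.01], [0, 0, 0]],
    [[0.3, 0, 0], [0, 0, 0]],
    [[0.3, 0, 0], [0, 0, 0]],
    [[0.24, 0, 0], [0, 0, 0]],
    [[0, 0, 0], [0, 0, 0]],
    [[0, 0, 0], [0, 0, 0]],
  ],
)

```text
time_s: 10.15
tool_pos: [0.6049, 0.0344, 0.1217]
tool_rot: [170.2, 90.0, -177.3]
force: [0.2, 0.6, -4.5]
grip_width: 0.0151
```

```bash
python3 - <<'E'
from h import *
from cell import env
import pickle
state()
C={n:env.read_camera(n) for n in ["wrist","scene"]}
state()
pickle.dump(C,open("C4.pkl","wb"))
crop(C["scene"]["frame"],225,190,120,100,6,"pics/j_s.png")
crop(C["wrist"]["frame"],257,115,40,30,20,"pics/j_w.png")
E
```

```text
t 10.15 pos [0.6049 0.0344 0.1217] tx [-8.e-04 -0.e+00 -1.e+00] ty [-2.181e-01  9.759e-01  1.000e-04] tz [ 9.759e-01  2.181e-01 -8.000e-04] F [ 0.2  0.6 -4.5] T [-0.01 -0.06  0.03] w 0.0151
q [-0.  17.1 -6.9 96.6  2.2 66.4  5.2]
t 10.25 pos [0.6057 0.0345 0.1227] tx [ 0.0012  0.     -1.    ] ty [-2.181e-01  9.759e-01 -2.000e-04] tz [0.9759 0.2181 0.0012] F [-0.9  0.  -5.2] T [-0.02  0.   -0.  ] w 0.0157
q [-0.  17.1 -6.9 96.6  2.2 66.4  5.2]
```

View pics/j_s.png

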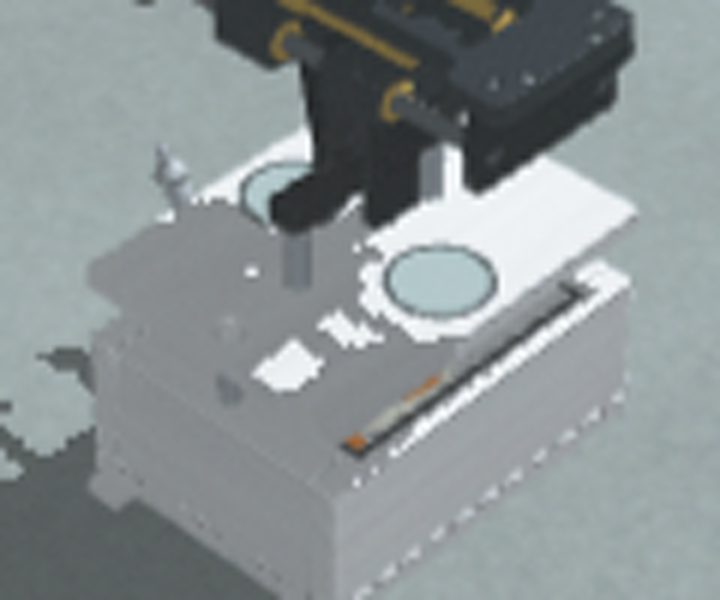

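View pics/j_w.png

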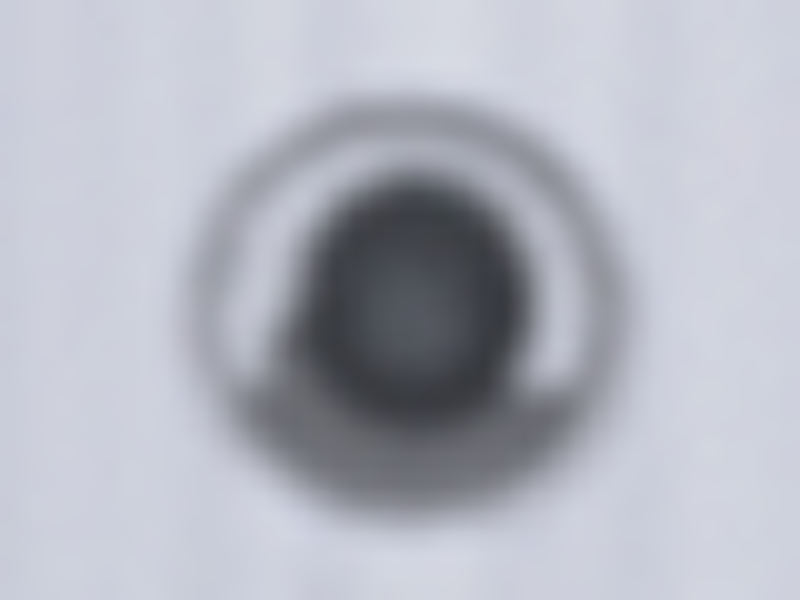

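```bash
python3 - <<'E'
from h import *
import pickle
C=pickle.load(open("C4.pkl","rb")); c=C["wrist"]
P=lambda u,v:(257+(u+.5)/20-.5,115+(v+.5)/20-.5)
pin=onz(c,*P(412,300),.092); hole=onz(c,*P(410,310),.1052)
a=np.radians(12.57); R2=np.array([[np.cos(a),np.sin(a)],[-np.sin(a),np.cos(a)]])
print("pin",pin,"hole",hole,"pin-hole in chamber axes mm",R2@(pin-hole)[:2]*1e3)
E
```

```text
pin [0.58916124 0.10628226 0.092     ] hole [0.58899524 0.10671867 0.1052    ] pin-hole in chamber axes mm [ 0.06704274 -0.46207251]
```

Emit:
drive_tool(
  increments=[
    [[0.1, -0.01, 0], [0, 0, 0]],
    [[0.12, 0, 0], [0, 0, 0]],
    [[0.12, 0, 0], [0, 0, 0]],
    [[0.12, 0, 0], [0, 0, 0]],
    [[0.08, 0, 0], [0, 0, 0]],
    [[0, 0, 0], [0, 0, 0]],
    [[0, 0, 0], [0, 0, 0]],
  ],
)

```text
time_s: 10.95
tool_pos: [0.6053, 0.034, 0.1005]
tool_rot: [-94.0, 90.0, -81.4]
force: [0.1, -0.8, -4.6]
grip_width: 0.0155
```

Emit:
drive_tool(
  increments=[
    [[0.03, 0, 0], [0, 0, 0]],
    [[0.03, 0, 0], [0, 0, 0]],
    [[0, 0, 0], [0, 0, 0]],
    [[0, 0, 0], [0, 0, 0]],
  ],
)

```text
time_s: 11.35
tool_pos: [0.6053, 0.034, 0.0982]
tool_rot: [-41.6, 90.0, -29.0]
force: [-0.2, 0.4, -5.1]
grip_width: 0.0154
```

Emit:
drive_tool(
  increments=[
    [[0.03, 0, 0], [0, 0, 0]],
    [[0.02, 0, 0], [0, 0, 0]],
    [[0, 0, 0], [0, 0, 0]],
    [[0, 0, 0], [0, 0, 0]],
  ],
)

```text
time_s: 11.75
tool_pos: [0.6055, 0.0341, 0.0977]
tool_rot: [-17.0, 89.9, -4.4]
force: [-4.1, -0.5, 5.9]
grip_width: 0.0155
```

Emit:
drive_tool(
  increments=[
    [[0, 0, 0], [0, 0, 0]],
    [[0, 0, 0], [0, 0, 0]],
    [[0, 0, 0], [0, 0, 0]],
    [[0, 0, 0], [0, 0, 0]],
    [[0, 0, 0], [0, 0, 0]],
    [[0, 0, 0], [0, 0, 0]],
    [[0, 0, 0], [0, 0, 0]],
  ],
  hand=0.2,
)

```text
time_s: 12.45
tool_pos: [0.6053, 0.034, 0.0961]
tool_rot: [-21.5, 90.0, -8.9]
force: [1.0, 0.8, 0.1]
grip_width: 0.0516
```

Emit:
drive_tool(
  increments=[
    [[-0.3, 0, 0], [0, 0, 0]],
    [[-0.7, 0, 0], [0, 0, 0]],
    [[-0.8, 0, 0], [0, 0, 0]],
    [[-0.8, 0, 0], [0, 0, 0]],
    [[-0.8, 0, 0], [0, 0, 0]],
    [[-0.6, 0, 0], [0, 0, 0]],
    [[-0.4, 0, 0], [0, 0, 0]],
  ],
  hand=1,
)

```text
time_s: 13.15
tool_pos: [0.606, 0.0341, 0.2759]
tool_rot: [-8.7, 89.8, 3.9]
force: [-0.5, 0.3, -0.2]
grip_width: 0.087
```

```bash
python3 - <<'E'
from h import *
from cell import env
import pickle
state()
C={n:env.read_camera(n) for n in ["wrist","scene","side"]}
pickle.dump(C,open("C5.pkl","wb"))
crop(C["scene"]["frame"],225,190,120,100,6,"pics/k_s.png")
crop(C["side"]["frame"],205,155,120,90,6,"pics/k_d.png")
cv2.imwrite("pics/k_w.png",C["wrist"]["frame"][:,:,::-1])
E
```

```text
t 13.15 pos [0.606  0.0341 0.2759] tx [ 4.3e-03  3.0e-04 -1.0e+00] ty [-2.181e-01  9.759e-01 -7.000e-04] tz [0.9759 0.2181 0.0043] F [-0.5  0.3 -0.2] T [-0.01  0.04 -0.01] w 0.087
q [-0.  12.  -6.8 85.   1.4 82.8  5.8]
```

View pics/k_s.png

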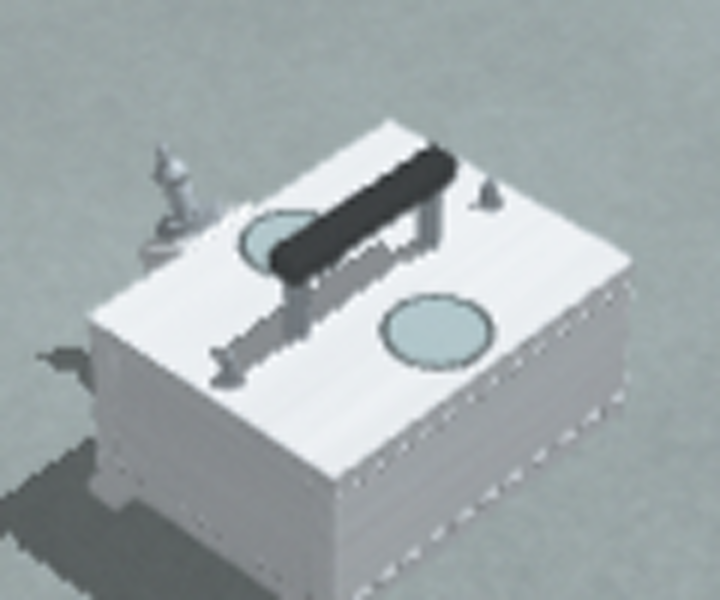

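View pics/k_d.png

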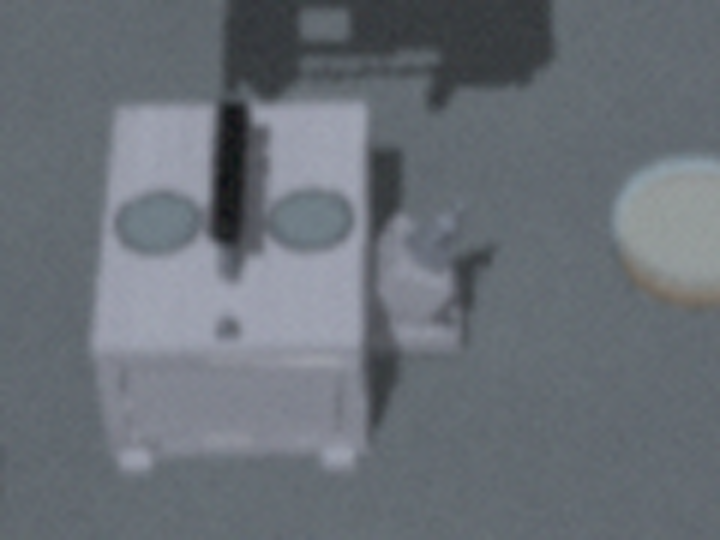

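View pics/k_w.png

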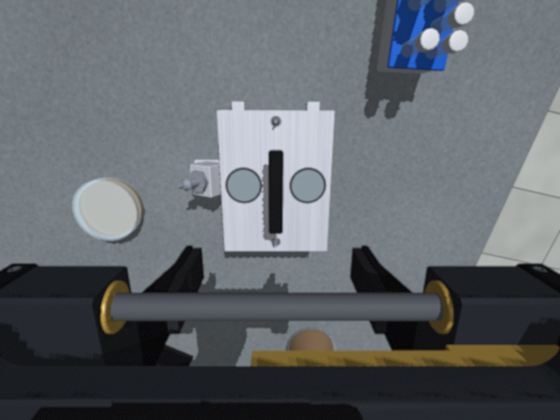

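```bash
cat > kin.py <<'E'
from h import *
D=[([0.81,18.44,-4.015,83.17,1.296,78.54,-3.26],[.6495,-.0001,.2215]),
([-19.4,10.7,-15.6,99.9,3.1,69.8,-39.3],[.4846,.2864,.1633]),
([-20.3,18.8,-15.2,107.1,5.9,54.8,-41.1],[.4831,.2881,.0273]),
([-19.3,10.,-15.9,99.,2.9,71.5,-38.8],[.4812,.288,.1771]),
([0,15.2,-6.9,94.1,1.9,70.9,5.3],[.6046,.035,.1637]),
([0,17.1,-6.9,96.6,2.2,66.4,5.2],[.6053,.0343,.1222]),
([0,12.,-6.8,85,1.4,82.8,5.8],[.606,.0341,.2759])]
def fk(q,p,full=False):
    h,L1,a,L2,a2,L3,o1,s3=p
    r=lambda ax,t:Ro.from_euler(ax,t,degrees=True).as_matrix()
    R=r('z',q[0]); x=np.array([0,0,h])+R@[o1,0,0]
    R=R@r('y',q[1]); x=x+R@[0,0,L1]
    R=R@r('z',q[2]); x=x+R@[a,0,0]
    R=R@r('y',q[3]); x=x+R@[-a*s3,0,L2]
    R=R@r('z',q[4])@r('y',q[5]); x=x+R@[a2,0,0]
    R=R@r('z',q[6]); x=x+R@[0,0,L3]
    return (x,R) if full else x
if __name__=="__main__":
    # sign trial
    import itertools
    best=None
    for sg in itertools.product([1,-1],repeat=4):
        S=np.array([sg[0],1,sg[1],1,sg[2],1,sg[3]])
        f=lambda p:np.concatenate([fk(np.array(q)*S,p)-x for q,x in D])
        s=least_squares(f,[.33,.4,0.02,.4,0.05,.25,0,1],x_scale=.1,max_nfev=3000)
        if best is None or s.cost<best[0]: best=(s.cost,sg,s.x)
        print(sg,round(np.sqrt(2*s.cost/21)*1e3,2),s.x.round(3))
E
python3 kin.py; python3 - <<'E'
from h import *
import pickle
C=pickle.load(open("C5.pkl","rb"))
for (x,y,w) in [(.605,.035,12.6),(.6053,.0342,12.57)]:
  for n in ("scene","wrist","side"):
    print(n,proj(C[n],W([x,y,0,w],[(-.1135,0,.0888),(-.1066,0,.0769),(-.098,0,.062)])).round(1).tolist())
crop(C["scene"]["frame"],240,205,32,24,25,"pics/l_s.png")
crop(C["wrist"]["frame"],175,155,48,36,16,"pics/l_w.png")
crop(C["side"]["frame"],262,182,32,24,25,"pics/l_d.png")
E
```

```text
(1, 1, 1, 1) 62.53 [ 9.011  1.933 -0.293  0.791  1.589  9.86   1.36   2.439]
(1, 1, 1, -1) 62.53 [ 9.011  1.933 -0.293  0.791  1.589  9.86   1.36   2.439]
(1, 1, -1, 1) 67.56 [-1.085  1.969 -0.43   0.793  1.725 -0.164  1.625  1.662]
(1, 1, -1, -1) 67.56 [-1.085  1.969 -0.43   0.793  1.725 -0.164  1.625  1.662]
(1, -1, 1, 1) 71.02 [ 3.000e-03  1.224e+00 -4.000e-02  6.730e-01 -6.600e-01  5.060e-01
 -9.150e-01  8.272e+00]
(1, -1, 1, -1) 71.02 [ 3.000e-03  1.224e+00 -4.000e-02  6.730e-01 -6.600e-01  5.060e-01
 -9.150e-01  8.272e+00]
(1, -1, -1, 1) 66.49 [-1.484  1.254 -0.291  0.66  -1.01  -0.894 -1.015  1.155]
(1, -1, -1, -1) 66.49 [-1.484  1.254 -0.291  0.66  -1.01  -0.894 -1.015  1.155]
(-1, 1, 1, 1) 8.43 [ 1.569  0.621 -0.059  0.546  0.778  1.771  0.774  1.252]
(-1, 1, 1, -1) 8.43 [ 1.569  0.621 -0.059  0.546  0.778  1.771  0.774  1.252]
(-1, 1, -1, 1) 8.21 [-0.538  0.653 -0.048  0.548  0.823 -0.31   0.8    1.587]
(-1, 1, -1, -1) 8.21 [-0.538  0.653 -0.048  0.548  0.823 -0.31   0.8    1.587]
(-1, -1, 1, 1) 6.07 [-0.253  0.473  0.013  0.516  0.091 -0.135  0.074 -0.178]
(-1, -1, 1, -1) 6.07 [-0.253  0.473  0.013  0.516  0.091 -0.135  0.074 -0.178]
(-1, -1, -1, 1) 6.78 [-0.138  0.468 -0.014  0.516  0.102 -0.013  0.112 -0.139]
(-1, -1, -1, -1) 6.78 [-0.138  0.468 -0.014  0.516  0.102 -0.013  0.112 -0.139]
scene [[250.9, 214.3], [253.1, 219.3], [255.7, 225.6]]
wrist [[177.4, 186.1], [186.2, 183.8], [196.4, 181.1]]
side [[281.5, 188.8], [279.3, 191.6], [276.5, 195.1]]
scene [[250.7, 214.4], [252.9, 219.5], [255.5, 225.8]]
wrist [[177.6, 186.8], [186.3, 184.5], [196.5, 181.7]]
side [[281.5, 188.6], [279.3, 191.4], [276.5, 194.9]]
```

View pics/l_s.png

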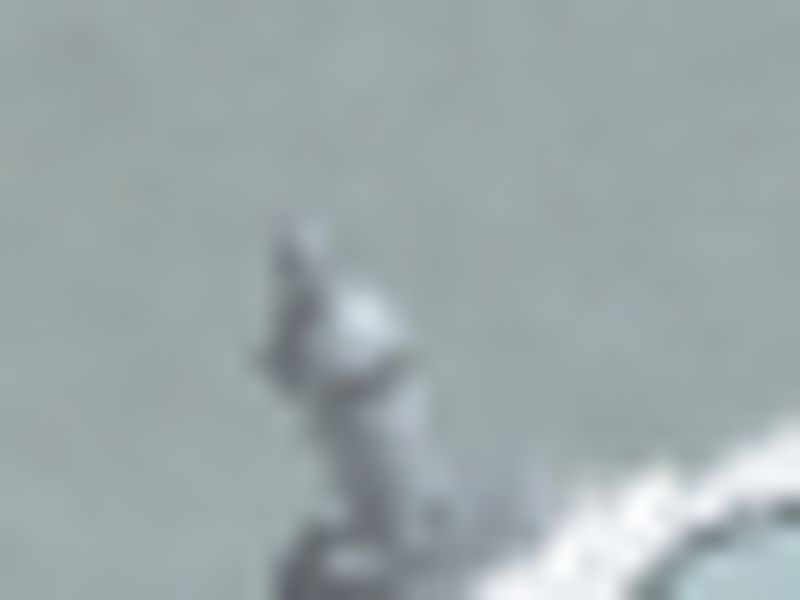

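View pics/l_w.png

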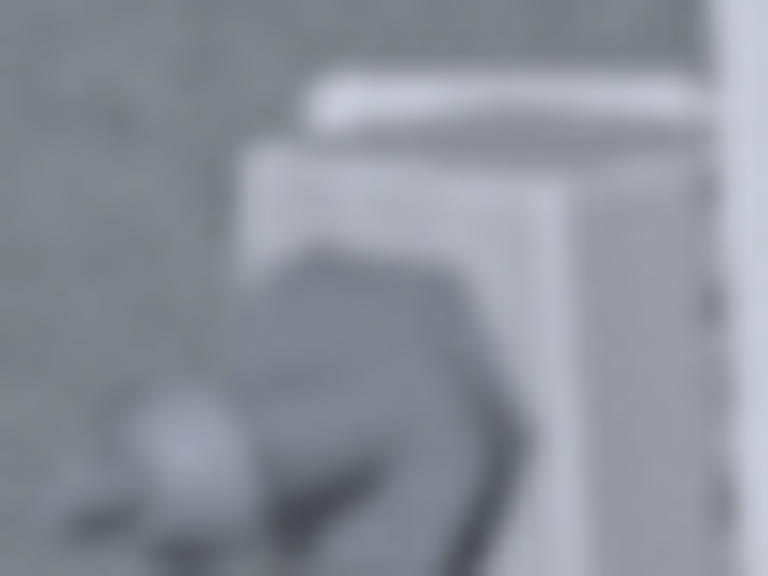

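View pics/l_d.png

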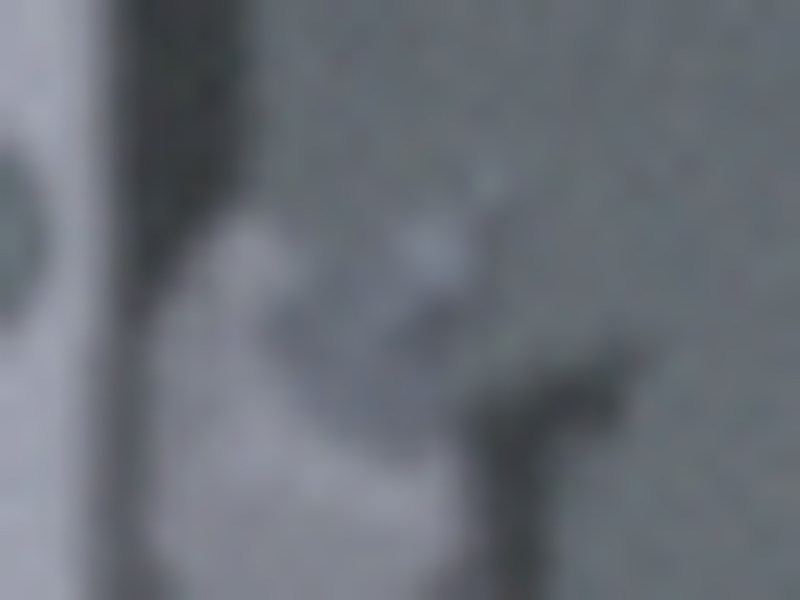

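```bash
cat >> h.py <<'E'
CH=[.6052,.0345,0,12.57]
_a=np.radians(CH[3]); ux=np.array([np.cos(_a),np.sin(_a),0]); uy=np.array([-np.sin(_a),np.cos(_a),0])
AX=-.5*ux+np.array([0,0,np.sqrt(.75)])
NIP=W(CH,[-.098,0,.062])[0]
RN=toolR(-AX,ux)      # jaws in chamber x-z plane
E
python3 - <<'E'
from h import *
print(AX,NIP,NIP+.121*AX)
plan(NIP+.15*AX,RN)
E
```

```text
[-0.48801542 -0.10881611  0.8660254 ] [0.50954898 0.01317204 0.062     ] [4.50499111e-01 5.29270274e-06 1.66789074e-01]
t 13.3 pos [0.6059 0.0341 0.274 ] tx [ 3.3e-03  2.0e-04 -1.0e+00] ty [-2.182e-01  9.759e-01 -5.000e-04] tz [0.9759 0.2182 0.0033] F [-1.  -0.6 -0.7] T [0.05 0.03 0.  ] w 0.0869
q [-0.  12.1 -6.8 85.2  1.4 82.6  5.8]
turn deg [ 4.000e-02 -2.981e+01  2.000e-02] scaled [ 3.000e-04 -2.484e-01  2.000e-04] | shift after turn scaled [-0.393  0.013 -4.785] shift before turn scaled [ 2.038  0.017 -4.347]
```

Emit:
drive_tool(
  increments=[
    [[0, 0, -0.9], [0, 0, 0]],
    [[0, 0, -0.9], [0, 0, 0]],
    [[0, 0, -0.9], [0, -0.062, 0]],
    [[0, 0, -0.9], [0, -0.062, 0]],
    [[0, 0, -0.4], [0, -0.062, 0]],
    [[0, 0, 0], [0, -0.062, 0]],
    [[0, 0, 0], [0, 0, 0]],
  ],
)

```text
time_s: 14.0
tool_pos: [0.4726, 0.0011, 0.2398]
tool_rot: [3.7, 72.1, 16.1]
force: [-1.5, 0.4, 0.1]
grip_width: 0.087
```

```bash
python3 - <<'E'
from h import *
plan(NIP+.15*AX,RN)
E
```

```text
t 14.0 pos [0.4726 0.0011 0.2398] tx [ 0.2952  0.085  -0.9516] ty [-0.2165  0.9761  0.02  ] tz [0.9306 0.2001 0.3066] F [-1.5  0.4  0.1] T [-0.08  0.38  0.03] w 0.087
q [  4.9 -17.   -3.5 118.9  -7.2  61.1  16.3]
turn deg [ -0.52 -12.14  -1.03] scaled [-0.0044 -0.1012 -0.0085] | shift after turn scaled [ 0.583  0.094 -1.384] shift before turn scaled [ 0.863  0.069 -1.231]
```

```bash
cat >> h.py <<'E'
def rows(pos,R,n,start=None):
    o,R0=state(); p0=o["tool_pos"] if start is None else start[0]; R0=R0 if start is None else start[1]
    rv=Ro.from_matrix(R0.T@R).as_rotvec(); d=(np.array(pos)-p0)/n
    print("turn total deg",np.degrees(rv).round(1),"per row deg",round(np.degrees(np.linalg.norm(rv))/n,2),"mm/row",round(np.linalg.norm(d)*1e3,1))
    w=np.degrees(rv)/n/120
    for i in range(n):
        Ri=R0@Ro.from_rotvec(rv*i/n).as_matrix()
        print([[round(float(v),3) for v in Ri.T@d/.04],[round(float(v),4) for v in w]],end=",\n")
def leanR(psi,leandir,jaw):
    """tool rear leans psi deg from vertical toward azimuth leandir; jaw azimuth"""
    p,l,j=np.radians([psi,leandir,jaw])
    return toolR([-np.sin(p)*np.cos(l),-np.sin(p)*np.sin(l),-np.cos(p)],[np.cos(j),np.sin(j),0])
E
python3 - <<'E'
from h import *
R=leanR(35,126,36); t=R[:,0]
g=np.array([.480,-.342,.142])
print(t,R[:,1])
o,R0=state(False)
# after un-tilting 18deg
rows(g+.019*t-.11*t,R,9,(o["tool_pos"],R0@Ro.from_rotvec([0,np.radians(18),0]).as_matrix()))
E
```

```text
[ 0.33713977 -0.46403308 -0.81915204] [-0.48148549  0.66270792 -0.57357644]
t 14.0 pos [0.4726 0.0011 0.2398] tx [ 0.2952  0.085  -0.9516] ty [-0.2165  0.9761  0.02  ] tz [0.9306 0.2001 0.3066] F [-1.5  0.4  0.1] T [-0.08  0.38  0.03] w 0.087
q [  4.9 -17.   -3.5 118.9  -7.2  61.1  16.3]
turn total deg [-22.8  -7.1 -35.7] per row deg 4.77 mm/row 33.6
[[0.049, -0.803, -0.244], [-0.0211, -0.0066, -0.033]],
[[0.1, -0.786, -0.28], [-0.0211, -0.0066, -0.033]],
[[0.15, -0.764, -0.316], [-0.0211, -0.0066, -0.033]],
[[0.197, -0.738, -0.352], [-0.0211, -0.0066, -0.033]],
[[0.242, -0.706, -0.387], [-0.0211, -0.0066, -0.033]],
[[0.284, -0.67, -0.421], [-0.0211, -0.0066, -0.033]],
[[0.323, -0.63, -0.454], [-0.0211, -0.0066, -0.033]],
[[0.359, -0.585, -0.485], [-0.0211, -0.0066, -0.033]],
[[0.391, -0.537, -0.515], [-0.0211, -0.0066, -0.033]],
```

Emit:
drive_tool(
  increments=[
    [[0, 0, 0.3], [0, 0.05, 0]],
    [[0, 0, 0.3], [0, 0.05, 0]],
    [[0, 0, 0], [0, 0.05, 0]],
    [[0, 0, 0], [0, 0, 0]],
  ],
)

```text
time_s: 14.4
tool_pos: [0.4995, 0.0142, 0.2486]
tool_rot: [92.4, 88.8, 105.8]
force: [-0.1, 0.1, -0.7]
grip_width: 0.0871
```

```bash
python3 - <<'E'
from h import *
R=leanR(35,126,36); t=R[:,0]
g=np.array([.480,-.342,.142])
rows(g+.019*t-.11*t,R,10)
E
```

```text
t 14.4 pos [0.4995 0.0142 0.2486] tx [-0.0059  0.0207 -0.9998] ty [-0.2316  0.9726  0.0215] tz [ 9.728e-01  2.317e-01 -9.000e-04] F [-0.1  0.1 -0.7] T [-0.02 -0.01 -0.  ] w 0.0871
q [  2.9  -0.   -6.7 101.3  -1.2  79.    9.9]
turn total deg [-22.   -6.7 -35.8] per row deg 4.25 mm/row 32.0
[[0.065, -0.736, -0.304], [-0.0183, -0.0056, -0.0298]],
[[0.106, -0.719, -0.333], [-0.0183, -0.0056, -0.0298]],
[[0.146, -0.697, -0.361], [-0.0183, -0.0056, -0.0298]],
[[0.185, -0.673, -0.39], [-0.0183, -0.0056, -0.0298]],
[[0.221, -0.644, -0.417], [-0.0183, -0.0056, -0.0298]],
[[0.255, -0.613, -0.444], [-0.0183, -0.0056, -0.0298]],
[[0.287, -0.579, -0.47], [-0.0183, -0.0056, -0.0298]],
[[0.316, -0.541, -0.495], [-0.0183, -0.0056, -0.0298]],
[[0.343, -0.501, -0.519], [-0.0183, -0.0056, -0.0298]],
[[0.367, -0.459, -0.542], [-0.0183, -0.0056, -0.0298]],
```

Emit:
drive_tool(
  increments=[
    [[0.06, -0.74, -0.3], [-0.018, -0.006, -0.03]],
    [[0.11, -0.72, -0.33], [-0.018, -0.006, -0.03]],
    [[0.15, -0.7, -0.36], [-0.018, -0.006, -0.03]],
    [[0.18, -0.67, -0.39], [-0.018, -0.006, -0.03]],
    [[0.22, -0.64, -0.42], [-0.018, -0.006, -0.03]],
    [[0.25, -0.61, -0.44], [-0.018, -0.006, -0.03]],
    [[0.29, -0.58, -0.47], [-0.018, -0.006, -0.03]],
    [[0.32, -0.54, -0.5], [-0.018, -0.006, -0.03]],
    [[0.34, -0.5, -0.52], [-0.018, -0.006, -0.03]],
    [[0.37, -0.46, -0.54], [-0.018, -0.006, -0.03]],
  ],
)

```text
time_s: 15.4
tool_pos: [0.4454, -0.3021, 0.2165]
tool_rot: [-88.9, 54.4, -53.4]
force: [-2.9, -0.1, 1.6]
grip_width: 0.0868
```

Emit:
drive_tool(
  increments=[
    [[0, 0, 0], [0, 0, 0]],
    [[0, 0, 0], [0, 0, 0]],
  ],
)

```text
time_s: 15.6
tool_pos: [0.4447, -0.3017, 0.2166]
tool_rot: [-88.8, 54.6, -53.6]
force: [1.0, 0.2, -0.2]
grip_width: 0.0869
```

```bash
python3 - <<'E'
from h import *
from cell import env
import pickle
R=leanR(35,126,36); t=R[:,0]
g=np.array([.480,-.342,.142])
plan(g-.091*t,R)
C={n:env.read_camera(n) for n in ["wrist","scene","side"]}
pickle.dump(C,open("C6.pkl","wb"))
for n in C: cv2.imwrite(f"pics/m_{n}.png",C[n]["frame"][:,:,::-1])
E
```

```text
t 15.6 pos [ 0.4447 -0.3017  0.2166] tx [ 0.3439 -0.4662 -0.8151] ty [-0.4669  0.6682 -0.5792] tz [0.8147 0.5798 0.0121] F [ 1.   0.2 -0.2] T [0.57 0.31 0.03] w 0.0869
q [ 16.2 -17.3   1.3 127.7  30.1  43.8  35.5]
turn deg [-0.86  0.24  0.4 ] scaled [-0.0072  0.002   0.0033] | shift after turn scaled [ 0.018 -0.021  0.122] shift before turn scaled [ 0.019 -0.019  0.122]
```

View pics/m_wrist.png

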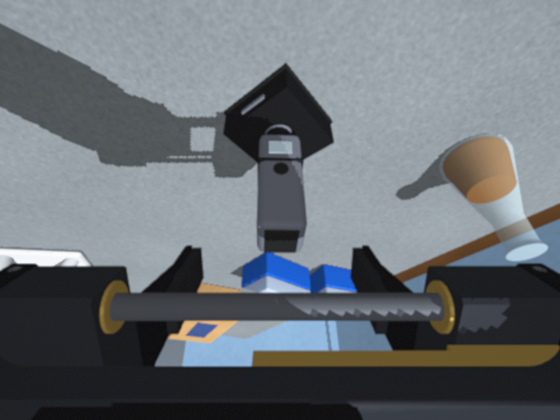

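View pics/m_scene.png

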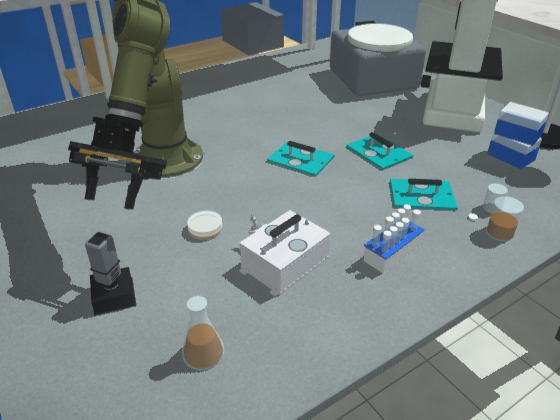

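```bash
python3 - <<'E'
from h import *
import pickle
C=pickle.load(open("C6.pkl","rb"))
crop(C["wrist"]["frame"],215,55,130,210,3.8,"pics/n_w.png")
crop(C["scene"]["frame"],75,220,80,100,7,"pics/n_s.png")
E
```

```text
(no output)
```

View pics/n_w.png

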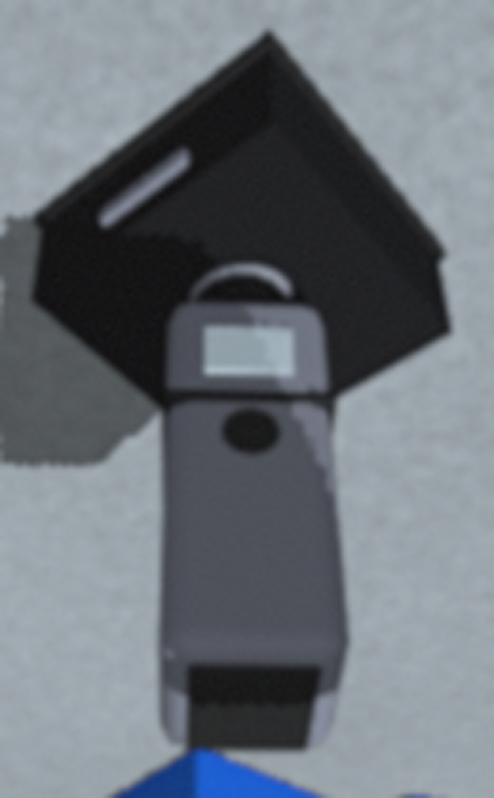

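View pics/n_s.png

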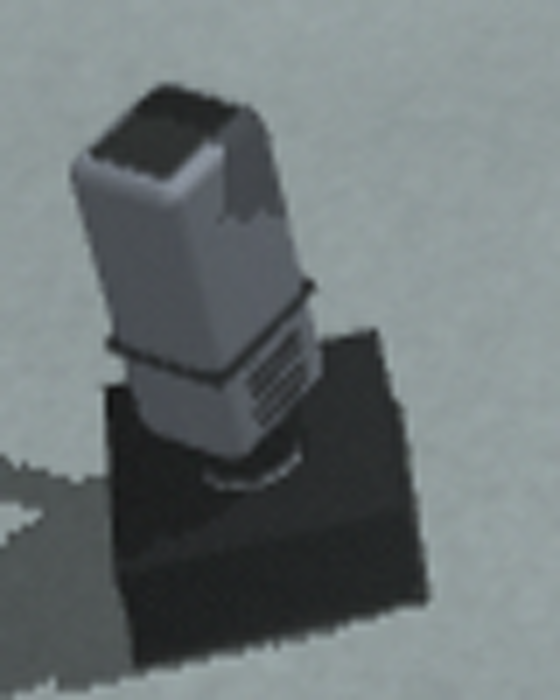

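Emit:
drive_tool(
  increments=[
    [[0, -0.02, 0.12], [-0.005, 0.002, 0.003]],
    [[0.5, 0, 0], [0, 0, 0]],
    [[0.6, 0, 0], [0, 0, 0]],
    [[0.6, 0, 0], [0, 0, 0]],
    [[0.4, 0, 0], [0, 0, 0]],
    [[0, 0, 0], [0, 0, 0]],
    [[0, 0, 0], [0, 0, 0]],
  ],
)

```text
time_s: 16.45
tool_pos: [0.4784, -0.3395, 0.1503]
tool_rot: [-89.8, 54.8, -54.0]
force: [-0.9, -0.3, -0.1]
grip_width: 0.0871
```

```bash
python3 - <<'E'
from h import *
from cell import env
import pickle
R=leanR(35,126,36); t=R[:,0]
g=np.array([.480,-.342,.142])
C={n:env.read_camera(n) for n in ["wrist","scene","side"]}
plan(g+.019*t,R)
pickle.dump(C,open("C7.pkl","wb"))
for n in C: cv2.imwrite(f"pics/o_{n}.png",C[n]["frame"][:,:,::-1])
crop(C["scene"]["frame"],70,185,110,120,6,"pics/o_s.png")
crop(C["side"]["frame"],260,75,80,80,7,"pics/o_d.png")
E
```

```text
t 16.6 pos [ 0.4784 -0.3396  0.1511] tx [ 0.3398 -0.4669 -0.8164] ty [-0.476   0.6633 -0.5775] tz [0.8111 0.5848 0.0031] F [ 0.5 -0.5 -0.8] T [0.62 0.37 0.01] w 0.0868
q [ 18.4  -6.4   2.9 127.1  35.   33.4  32. ]
turn deg [-0.27  0.02  0.27] scaled [-0.0023  0.0002  0.0023] | shift after turn scaled [ 0.701  0.071 -0.004] shift before turn scaled [ 0.701  0.074 -0.005]
```

View pics/o_wrist.png

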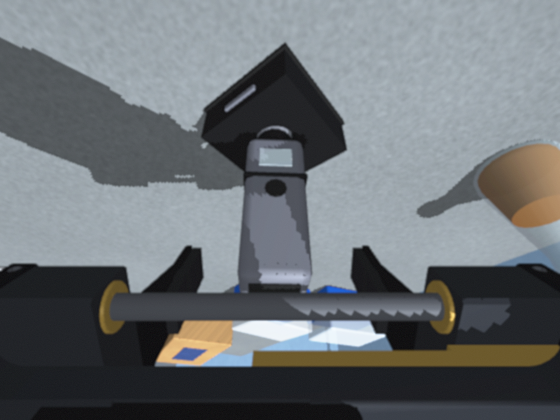

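View pics/o_s.png

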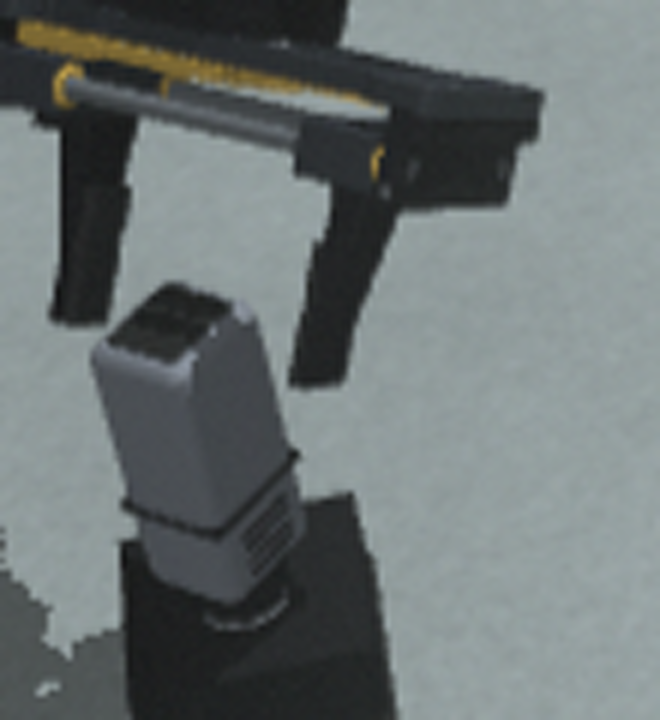

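View pics/o_d.png

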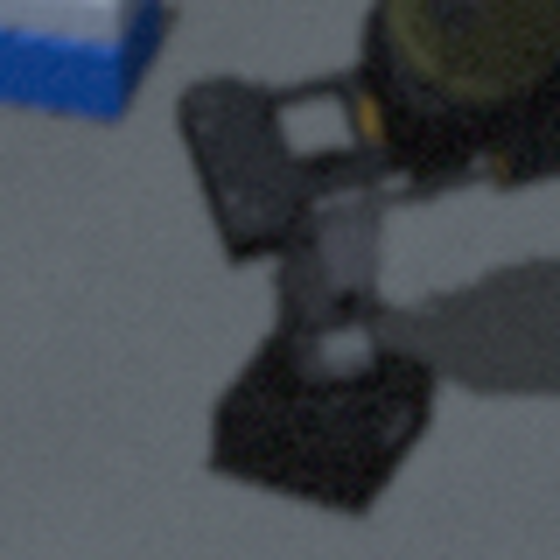

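Emit:
drive_tool(
  increments=[
    [[0.35, 0.07, 0], [0, 0, 0.002]],
    [[0.35, 0, 0], [0, 0, 0]],
    [[0, 0, 0], [0, 0, 0]],
    [[0, 0, 0], [0, 0, 0]],
  ],
)

```text
time_s: 17.0
tool_pos: [0.4858, -0.3509, 0.1256]
tool_rot: [-89.8, 55.0, -54.1]
force: [-0.6, -0.3, 0.1]
grip_width: 0.0872
```

Emit:
drive_tool(
  increments=[
    [[0, 0, 0], [0, 0, 0]],
    [[0, 0, 0], [0, 0, 0]],
    [[0, 0, 0], [0, 0, 0]],
    [[0, 0, 0], [0, 0, 0]],
    [[0, 0, 0], [0, 0, 0]],
    [[0, 0, 0], [0, 0, 0]],
    [[0, 0, 0], [0, 0, 0]],
    [[0, 0, 0], [0, 0, 0]],
  ],
  hand=-1,
  squeeze=60,
)

```text
time_s: 17.8
tool_pos: [0.4854, -0.3512, 0.1248]
tool_rot: [-89.9, 55.1, -54.2]
force: [-1.0, 0.1, 1.4]
grip_width: 0.0395
```

```bash
python3 - <<'E'
from h import *
from cell import env
import pickle
state()
C={n:env.read_camera(n) for n in ["wrist","scene","side"]}
state()
pickle.dump(C,open("C8.pkl","wb"))
for n in C: cv2.imwrite(f"pics/p_{n}.png",C[n]["frame"][:,:,::-1])
crop(C["scene"]["frame"],70,185,110,120,6,"pics/p_s.png")
E
```

```text
t 17.8 pos [ 0.4854 -0.3512  0.1248] tx [ 0.3349 -0.464  -0.8201] ty [-0.4782  0.6663 -0.5722] tz [0.8119 0.5838 0.0012] F [-1.   0.1  1.4] T [ 0.55  0.62 -0.09] w 0.0395
q [ 19.2  -2.6   3.5 127.   37.   30.1  30.2]
t 17.95 pos [ 0.4853 -0.3513  0.1248] tx [ 0.3349 -0.464  -0.8201] ty [-0.4782  0.6662 -0.5722] tz [0.8119 0.5838 0.0012] F [-0.5  0.3  1.4] T [ 0.46  0.73 -0.17] w 0.0401
q [ 19.2  -2.6   3.5 127.   37.   30.1  30.2]
```

View pics/p_wrist.png

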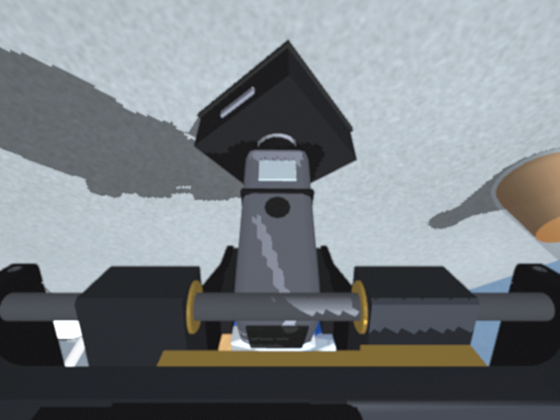

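View pics/p_s.png

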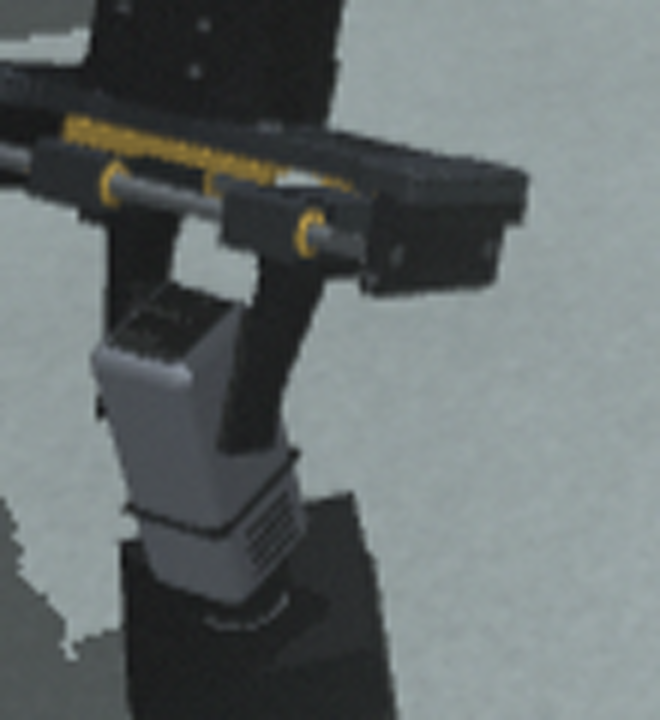

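Emit:
drive_tool(
  increments=[
    [[0, 0, 0], [0, 0, 0]],
    [[-0.2, -0.14, 0], [0, 0, 0]],
    [[-0.3, -0.21, 0], [0, 0, 0]],
    [[-0.4, -0.28, 0], [0, 0, 0]],
    [[-0.4, -0.28, 0], [0, 0, 0]],
    [[-0.4, -0.28, 0], [0, 0, 0]],
    [[-0.3, -0.21, 0], [0, 0, 0]],
    [[0, 0, 0], [0, 0, 0]],
    [[0, 0, 0], [0, 0, 0]],
  ],
)

```text
time_s: 18.85
tool_pos: [0.4851, -0.351, 0.2218]
tool_rot: [-89.8, 55.1, -54.2]
force: [-0.8, 0.3, -4.4]
grip_width: 0.0396
```

```bash
python3 - <<'E'
from h import *
from cell import env
import pickle
o,R=state()
C={n:env.read_camera(n) for n in ["wrist","scene","side"]}
state()
pickle.dump((C,o),open("C9.pkl","wb"))
for n in C: cv2.imwrite(f"pics/q_{n}.png",C[n]["frame"][:,:,::-1])
crop(C["scene"]["frame"],60,165,110,120,6,"pics/q_s.png")
E
```

```text
t 18.85 pos [ 0.4851 -0.351   0.2218] tx [ 0.3347 -0.4632 -0.8206] ty [-0.4784  0.6668 -0.5714] tz [0.8119 0.5838 0.0016] F [-0.8  0.3 -4.4] T [1.02 0.68 0.  ] w 0.0396
q [ 18.   -9.4   4.3 120.7  28.1  41.5  41.4]
t 19.0 pos [ 0.4847 -0.3509  0.2206] tx [ 0.3331 -0.4628 -0.8215] ty [-0.4795  0.667  -0.5703] tz [8.118e-01 5.839e-01 2.000e-04] F [-0.4  0.5 -3.8] T [ 1.01  0.6  -0.01] w 0.0398
q [ 18.   -9.3   4.3 120.8  28.1  41.5  41.4]
```

View pics/q_wrist.png

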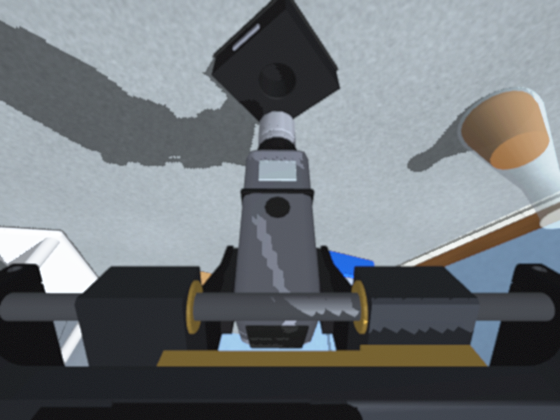

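View pics/q_s.png

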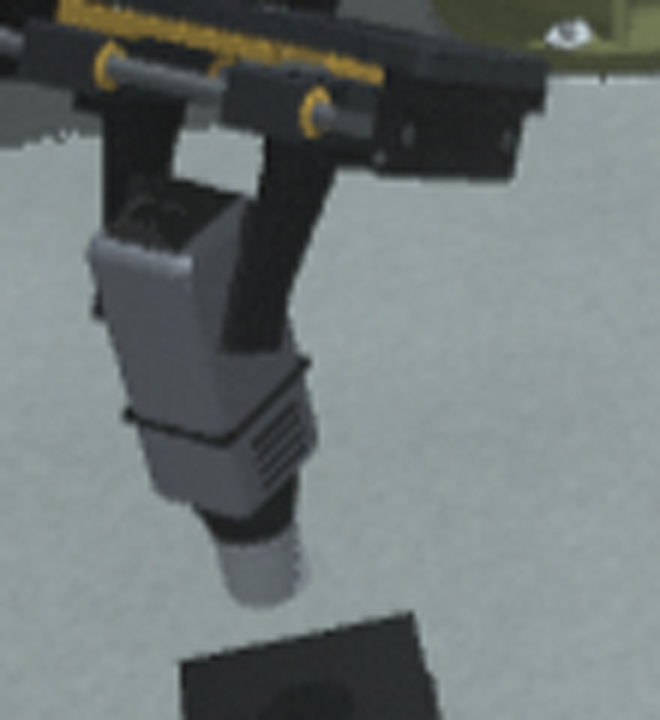

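```bash
cat >> h.py <<'E'
# pump in tool frame: axis PA (unit), mouth PM (tool coords rel TCP)
_Rg=np.c_[[.3349,-.464,-.8201],[-.4782,.6662,-.5722],[.8119,.5838,.0012]]; _pg=np.array([.4853,-.3513,.1248])
def pump_tool(cx,cy):
    PA=_Rg.T@np.array([0,0,1.]); PM=_Rg.T@(np.array([cx,cy,.008])-_pg); return PA,PM
def circ(c,ax,r,n=40):
    ax=ax/np.linalg.norm(ax); u=np.cross(ax,[.3,.9,.1]); u/=np.linalg.norm(u); v=np.cross(ax,u)
    t=np.linspace(0,2*np.pi,n+1); return c+r*(np.cos(t)[:,None]*u+np.sin(t)[:,None]*v)
def pump_polys(p,R,PA,PM):
    m=p+R@PM; a=R@PA
    # body yaw axes: jaw dir = pump y
    yv=R[:,2]-a*(a@R[:,2]); yv/=np.linalg.norm(yv); xv=np.cross(yv,a)
    P=[circ(m,a,.0145),circ(m+.03*a,a,.0145)]
    for s in (.05,.16):
        P.append(np.array([m+s*a+i*.023*xv+j*.02*yv for i,j in ((1,1),(1,-1),(-1,-1),(-1,1),(1,1))]))
    return P
E
python3 - <<'E'
from h import *
import pickle
C,o=pickle.load(open("C9.pkl","rb"))
p=np.array([.4851,-.351,.2218]); R=Rt(o["tool_rot"])
hy=np.array([-.5832,.8123]) # horizontal perp to jaw
# axis position in jaw direction from TCP; along hy guess from (.480,-.342)
pg=_pg[:2]
from h import _pg,_Rg
g=_pg-.019*_Rg[:,0]; print("grasp pt",g, "offset of (.480,-.342) along hy", (np.array([.480,-.342])-g[:2])@hy, "jaw",(np.array([.480,-.342])-g[:2])@_Rg[:2,2])
for e,col in ((0,(0,0,255)),):
    cx,cy=g[:2]+e*hy
    PA,PM=pump_tool(cx,cy); print(PA,PM)
    for n,(x0,y0,w,h,s) in dict(scene=(60,165,110,120,6),wrist=(200,80,160,120,5),side=(260,60,90,90,7)).items():
        im=cv2.resize(C[n]["frame"][y0:y0+h,x0:x0+w,::-1],None,fx=s,fy=s,interpolation=cv2.INTER_CUBIC)
        overlay(im,C[n],pump_polys(p,R,PA,PM),s,(x0-.5+.5/s,y0-.5+.5/s),col)
        cv2.imwrite(f"pics/r_{n}.png",im)
E
```

```text
Traceback (most recent call last):
NameError: name '_pg' is not defined
```

```bash
cat > r.py <<'E'
from h import *
from h import _pg,_Rg
import pickle
C,o=pickle.load(open("C9.pkl","rb"))
p=np.array([.4851,-.351,.2218]); R=Rt(o["tool_rot"])
hy=np.array([-.5832,.8123]) # horizontal perp to jaw
g=_pg-.019*_Rg[:,0]; print("grasp pt",g, "offset of (.480,-.342) along hy", (np.array([.480,-.342])-g[:2])@hy, "jaw",(np.array([.480,-.342])-g[:2])@_Rg[:2,2])
for e,col in ((0,(0,0,255)),):
    cx,cy=g[:2]+e*hy
    PA,PM=pump_tool(cx,cy); print(PA,PM)
    for n,(x0,y0,w,h,s) in dict(scene=(60,165,110,120,6),wrist=(200,80,160,120,5),side=(260,60,90,90,7)).items():
        im=cv2.resize(C[n]["frame"][y0:y0+h,x0:x0+w,::-1],None,fx=s,fy=s,interpolation=cv2.INTER_CUBIC)
        overlay(im,C[n],pump_polys(p,R,PA,PM),s,(x0-.5+.5/s,y0-.5+.5/s),col)
        cv2.imwrite(f"pics/r_{n}.png",im)
E
python3 r.py
```

```text
grasp pt [ 0.4789369 -0.342484   0.1403819] offset of (.480,-.342) along hy -0.0002268467200000031 jaw 0.0011456900899999775
[-0.8201 -0.5722  0.0012] [ 0.08956605  0.07574901 -0.00015958]
```

View pics/r_scene.png

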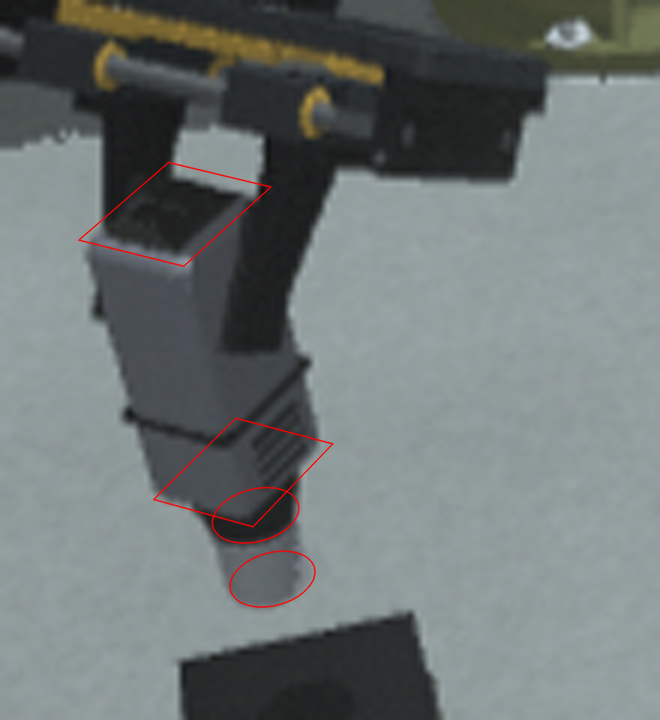

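View pics/r_wrist.png

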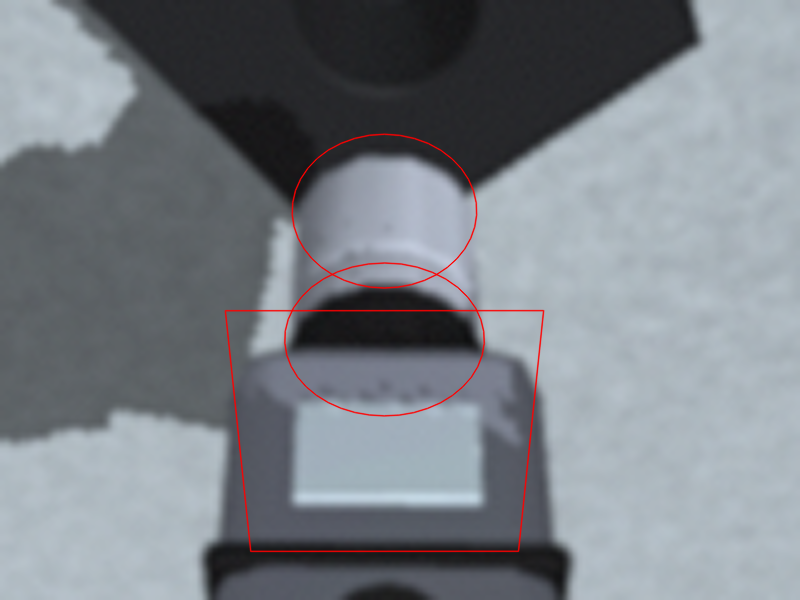

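View pics/r_side.png

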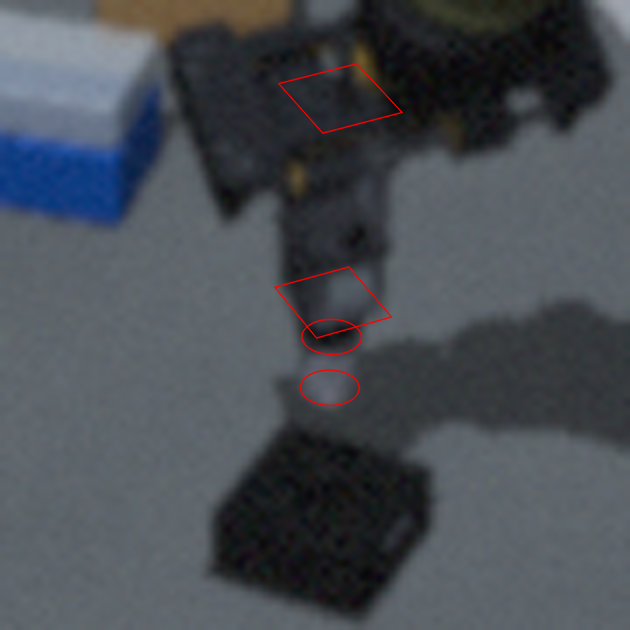

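```bash
cat >> r.py <<'E'
for n,(x0,y0,w,h,s) in dict(scene=(88,240,36,36,18),wrist=(240,95,80,70,9)).items():
    im=cv2.resize(C[n]["frame"][y0:y0+h,x0:x0+w,::-1],None,fx=s,fy=s,interpolation=cv2.INTER_CUBIC)
    cv2.imwrite(f"pics/rz0_{n}.png",im)
    overlay(im,C[n],pump_polys(p,R,PA,PM),s,(x0-.5+.5/s,y0-.5+.5/s),col)
    cv2.imwrite(f"pics/rz_{n}.png",im)
E
python3 r.py
```

```text
grasp pt [ 0.4789369 -0.342484   0.1403819] offset of (.480,-.342) along hy -0.0002268467200000031 jaw 0.0011456900899999775
[-0.8201 -0.5722  0.0012] [ 0.08956605  0.07574901 -0.00015958]
```

View pics/rz0_scene.png

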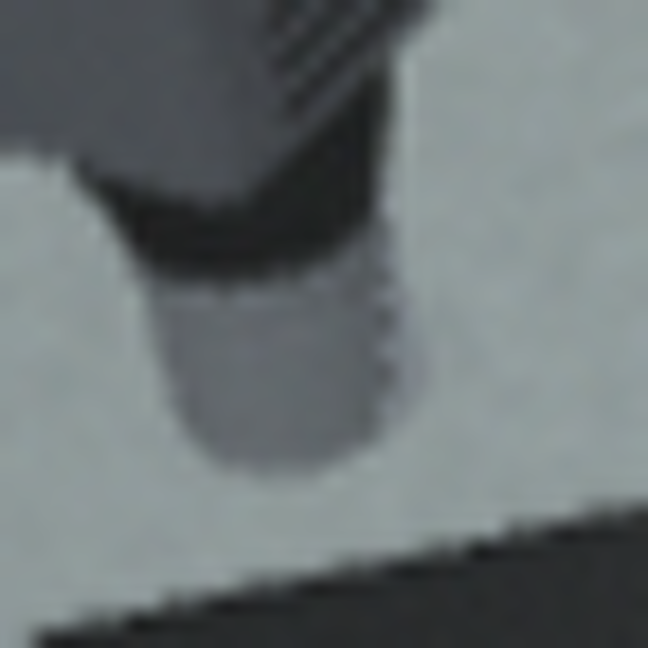

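View pics/rz_scene.png

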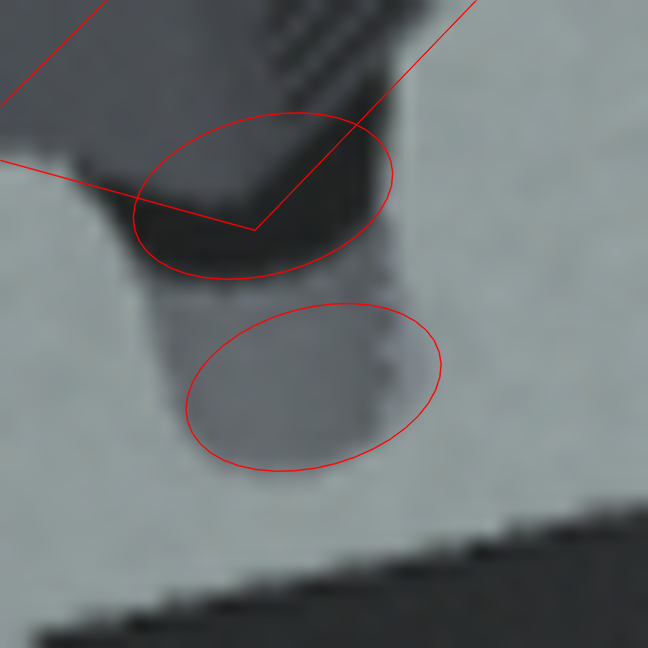

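View pics/rz_wrist.png

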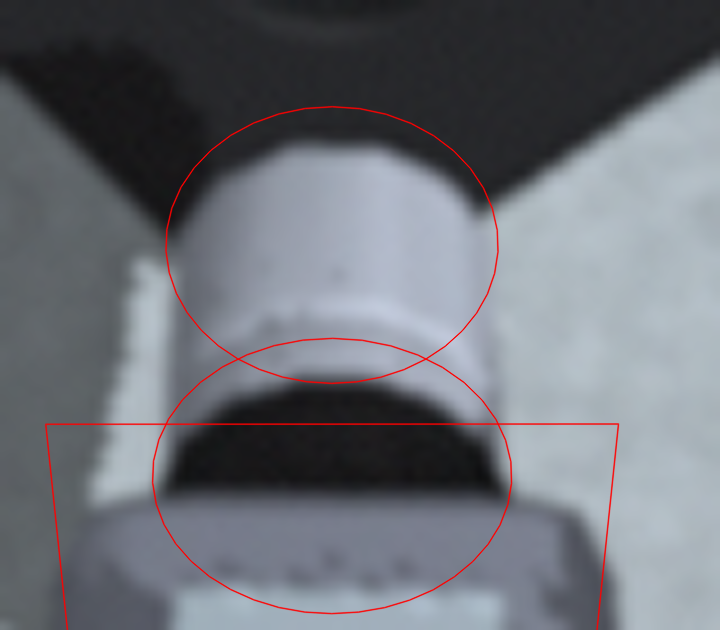

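```bash
cat >> h.py <<'E'
PA,PM=pump_tool(.4789,-.3425); PA/=np.linalg.norm(PA)
def goal(s,lat=0.0,dx=0.0,AXv=None):
    """mouth at distance s along axis from nipple foot; lat along uy, dx along horizontal-perp-to axis in plane"""
    A=AX if AXv is None else AXv
    zt=np.array([0,0,1.])-PA*PA[2]; zt/=np.linalg.norm(zt); Ft=np.c_[PA,np.cross(zt,PA),zt]
    Fw=np.c_[A,np.cross(-uy,A),-uy]; R=Fw@Ft.T
    pv=np.cross(uy,A)  # perpendicular in plane (roughly +ux)
    m=NIP+s*A+lat*uy+dx*pv
    return m-R@PM,R
E
python3 - <<'E'
from h import *
print("pv",np.cross(uy,AX))
for s in (0,.009,.036,.045,.06):
    p,R=goal(s); print(s,p.round(4),"rad",np.hypot(*p[:2]).round(4),"wrist rad",np.hypot(*(p-.155*R[:,0])[:2]).round(4),R.round(3)[:,0])
o,R0=state()
p,R=goal(.06)
rv=Ro.from_matrix(R0.T@R).as_rotvec(); print(np.degrees(rv),np.degrees(np.linalg.norm(rv)), "world",R0@np.degrees(rv))
for f in np.linspace(0,1,8):
    Ri=R0@Ro.from_rotvec(rv*f).as_matrix(); pi=o["tool_pos"]*(1-f)+p*f
    m=pi+Ri@PM; print(f.round(2),"tcp",pi.round(3),"mouth",m.round(3),"axis",(Ri@PA).round(2),"tx",Ri[:,0].round(2),"wr",np.hypot(*(pi-.155*Ri[:,0])[:2]).round(3))
E
```

```text
pv [0.84526751 0.18847503 0.5       ]
0 [ 0.4434 -0.0016  0.1577] rad 0.4434 wrist rad 0.4563 [-0.083 -0.02  -0.996]
0.009 [ 0.439  -0.0026  0.1655] rad 0.439 wrist rad 0.4519 [-0.083 -0.02  -0.996]
0.036 [ 0.4258 -0.0056  0.1889] rad 0.4258 wrist rad 0.4387 [-0.083 -0.02  -0.996]
0.045 [ 0.4214 -0.0065  0.1967] rad 0.4215 wrist rad 0.4343 [-0.083 -0.02  -0.996]
0.06 [ 0.4141 -0.0082  0.2097] rad 0.4142 wrist rad 0.427 [-0.083 -0.02  -0.996]
t 19.0 pos [ 0.4847 -0.3509  0.2206] tx [ 0.3331 -0.4628 -0.8215] ty [-0.4795  0.667  -0.5703] tz [8.118e-01 5.839e-01 2.000e-04] F [-0.4  0.5 -3.8] T [ 1.01  0.6  -0.01] w 0.0398
q [ 18.   -9.3   4.3 120.8  28.1  41.5  41.4]
[107.32281839  38.68370131  19.31569841] 115.7052820708235 world [  32.88420413  -12.59305007 -110.21686127]
0.0 tcp [ 0.485 -0.351  0.221] mouth [ 0.478 -0.342  0.104] axis [ 0. -0.  1.] tx [ 0.33 -0.46 -0.82] wr 0.515
0.14 tcp [ 0.475 -0.302  0.219] mouth [ 0.476 -0.283  0.103] axis [-0.04 -0.08  1.  ] tx [ 0.23 -0.47 -0.85] wr 0.495
0.29 tcp [ 0.465 -0.253  0.217] mouth [ 0.475 -0.226  0.104] axis [-0.1  -0.14  0.98] tx [ 0.13 -0.45 -0.88] wr 0.481
0.43 tcp [ 0.454 -0.204  0.216] mouth [ 0.477 -0.172  0.105] axis [-0.18 -0.18  0.97] tx [ 0.04 -0.4  -0.92] wr 0.47
0.57 tcp [ 0.444 -0.155  0.214] mouth [ 0.479 -0.122  0.107] axis [-0.26 -0.2   0.94] tx [-0.03 -0.32 -0.95] wr 0.461
0.71 tcp [ 0.434 -0.106  0.213] mouth [ 0.481 -0.076  0.11 ] axis [-0.34 -0.19  0.92] tx [-0.08 -0.23 -0.97] wr 0.452
0.86 tcp [ 0.424 -0.057  0.211] mouth [ 0.482 -0.033  0.112] axis [-0.42 -0.16  0.89] tx [-0.09 -0.13 -0.99] wr 0.44
1.0 tcp [ 0.414 -0.008  0.21 ] mouth [0.48  0.007 0.114] axis [-0.49 -0.11  0.87] tx [-0.08 -0.02 -1.  ] wr 0.427
```

```bash
python3 - <<'E'
from h import *
p,R=goal(.042,-.04); print(p)
rows(p,R,18)
E
```

```text
[ 0.43157395 -0.04525705  0.19408287]
t 19.0 pos [ 0.4847 -0.3509  0.2206] tx [ 0.3331 -0.4628 -0.8215] ty [-0.4795  0.667  -0.5703] tz [8.118e-01 5.839e-01 2.000e-04] F [-0.4  0.5 -3.8] T [ 1.01  0.6  -0.01] w 0.0398
q [ 18.   -9.3   4.3 120.8  28.1  41.5  41.4]
turn total deg [107.3  38.7  19.3] per row deg 6.43 mm/row 17.3
[[-0.191, 0.34, 0.188], [0.0497, 0.0179, 0.0089]],
[[-0.19, 0.36, 0.144], [0.0497, 0.0179, 0.0089]],
[[-0.188, 0.377, 0.099], [0.0497, 0.0179, 0.0089]],
[[-0.184, 0.388, 0.052], [0.0497, 0.0179, 0.0089]],
[[-0.178, 0.394, 0.005], [0.0497, 0.0179, 0.0089]],
[[-0.169, 0.396, -0.043], [0.0497, 0.0179, 0.0089]],
[[-0.159, 0.392, -0.09], [0.0497, 0.0179, 0.0089]],
[[-0.148, 0.383, -0.136], [0.0497, 0.0179, 0.0089]],
[[-0.135, 0.369, -0.181], [0.0497, 0.0179, 0.0089]],
[[-0.121, 0.35, -0.223], [0.0497, 0.0179, 0.0089]],
[[-0.105, 0.327, -0.263], [0.0497, 0.0179, 0.0089]],
[[-0.089, 0.3, -0.299], [0.0497, 0.0179, 0.0089]],
[[-0.072, 0.268, -0.332], [0.0497, 0.0179, 0.0089]],
[[-0.054, 0.233, -0.36], [0.0497, 0.0179, 0.0089]],
[[-0.036, 0.196, -0.384], [0.0497, 0.0179, 0.0089]],
[[-0.018, 0.155, -0.403], [0.0497, 0.0179, 0.0089]],
[[0.0, 0.112, -0.418], [0.0497, 0.0179, 0.0089]],
[[0.018, 0.068, -0.427], [0.0497, 0.0179, 0.0089]],
```

Emit:
drive_tool(
  increments=[
    [[-0.19, 0.34, 0.19], [0.05, 0.018, 0.009]],
    [[-0.19, 0.36, 0.14], [0.05, 0.018, 0.009]],
    [[-0.19, 0.38, 0.1], [0.05, 0.018, 0.009]],
    [[-0.18, 0.39, 0.05], [0.05, 0.018, 0.009]],
    [[-0.18, 0.39, 0], [0.05, 0.018, 0.009]],
    [[-0.17, 0.4, -0.04], [0.05, 0.018, 0.009]],
    [[-0.16, 0.39, -0.09], [0.05, 0.018, 0.009]],
    [[-0.15, 0.38, -0.14], [0.05, 0.018, 0.009]],
    [[-0.14, 0.37, -0.18], [0.05, 0.018, 0.009]],
  ],
)

```text
time_s: 19.9
tool_pos: [0.4591, -0.1973, 0.2083]
tool_rot: [-66.7, 68.8, -89.5]
force: [0.3, -0.1, -4.0]
grip_width: 0.0395
```

```bash
python3 - <<'E'
from h import *
p,R=goal(.042,-.04)
rows(p,R,9)
E
```

```text
t 19.9 pos [ 0.4591 -0.1973  0.2083] tx [ 0.003  -0.3623 -0.9321] ty [ 0.3889  0.8591 -0.3327] tz [ 0.9213 -0.3615  0.1435] F [ 0.3 -0.1 -4. ] T [ 0.73  0.06 -0.03] w 0.0395
q [ 14.5  -2.7  -9.5 111.4  22.   70.5 -25.2]
turn total deg [53.1 19.3  9.5] per row deg 6.36 mm/row 17.2
[[-0.116, 0.346, -0.229], [0.0492, 0.0178, 0.0088]],
[[-0.101, 0.322, -0.267], [0.0492, 0.0178, 0.0088]],
[[-0.085, 0.295, -0.303], [0.0492, 0.0178, 0.0088]],
[[-0.068, 0.263, -0.334], [0.0492, 0.0178, 0.0088]],
[[-0.05, 0.229, -0.362], [0.0492, 0.0178, 0.0088]],
[[-0.032, 0.191, -0.385], [0.0492, 0.0178, 0.0088]],
[[-0.014, 0.151, -0.403], [0.0492, 0.0178, 0.0088]],
[[0.003, 0.108, -0.417], [0.0492, 0.0178, 0.0088]],
[[0.021, 0.065, -0.426], [0.0492, 0.0178, 0.0088]],
```

Emit:
drive_tool(
  increments=[
    [[-0.12, 0.35, -0.23], [0.05, 0.018, 0.009]],
    [[-0.1, 0.32, -0.27], [0.05, 0.018, 0.009]],
    [[-0.085, 0.3, -0.3], [0.05, 0.018, 0.009]],
    [[-0.07, 0.26, -0.33], [0.05, 0.018, 0.009]],
    [[-0.05, 0.23, -0.36], [0.05, 0.018, 0.009]],
    [[-0.03, 0.19, -0.38], [0.05, 0.018, 0.009]],
    [[-0.015, 0.15, -0.4], [0.049, 0.018, 0.009]],
    [[0, 0.11, -0.42], [0.048, 0.017, 0.009]],
    [[0.02, 0.065, -0.42], [0.045, 0.016, 0.008]],
    [[0, 0, 0], [0, 0, 0]],
  ],
)

```text
time_s: 20.9
tool_pos: [0.432, -0.0458, 0.1946]
tool_rot: [-87.1, 85.2, -164.2]
force: [1.0, 0.9, -3.6]
grip_width: 0.0398
```

```bash
python3 - <<'E'
from h import *
from cell import env
import pickle
p,R=goal(.042,-.04)
plan(p,R)
C={n:env.read_camera(n) for n in ["wrist","scene","side"]}
o,_=state()
pickle.dump((C,o),open("C10.pkl","wb"))
for n in C: cv2.imwrite(f"pics/s_{n}.png",C[n]["frame"][:,:,::-1])
E
```

```text
t 20.9 pos [ 0.432  -0.0458  0.1946] tx [-0.0801 -0.0226 -0.9965] ty [ 0.9714  0.2224 -0.0831] tz [ 0.2235 -0.9747  0.0042] F [ 1.   0.9 -3.6] T [-0.02  0.    0.01] w 0.0398
q [ 13.4  -2.9 -11.6 110.4   0.9  77.  -75.5]
turn deg [ 0.36  0.21 -0.14] scaled [ 0.003   0.0018 -0.0012] | shift after turn scaled [ 0.013 -0.007 -0.016] shift before turn scaled [ 0.013 -0.007 -0.016]
t 21.05 pos [ 0.4326 -0.0474  0.1951] tx [-0.0796 -0.0244 -0.9965] ty [ 0.9713  0.223  -0.083 ] tz [ 0.2243 -0.9745  0.006 ] F [-0.2  0.3 -3.8] T [0.02 0.02 0.01] w 0.0395
q [ 13.4  -2.9 -11.5 110.4   1.   77.  -75.4]
```

View pics/s_wrist.png

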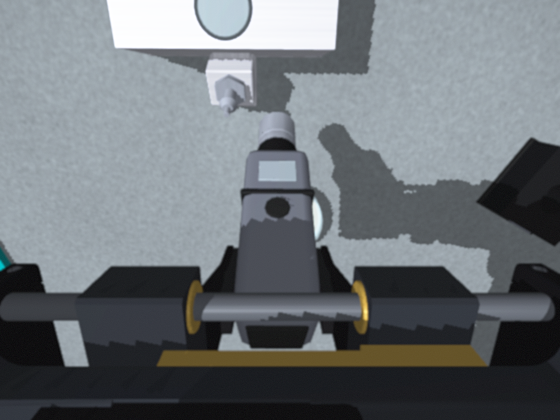

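View pics/s_scene.png

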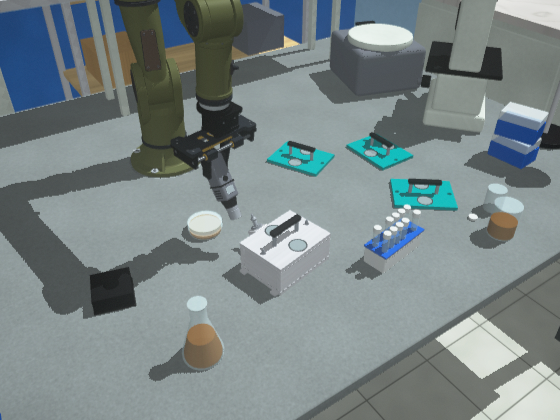

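View pics/s_side.png

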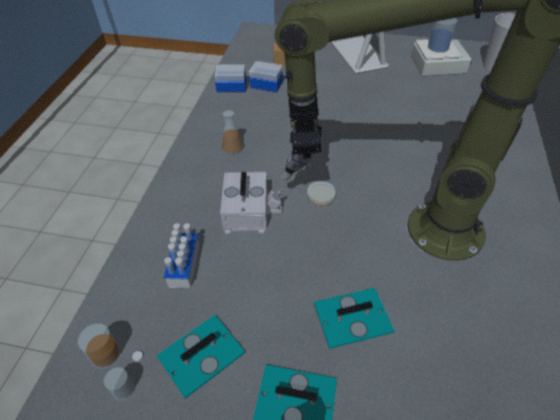

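```bash
cat > s.py <<'E'
import sys
from h import *
import pickle
C,o=pickle.load(open(sys.argv[1],"rb")); p=np.array(eval(sys.argv[2])) if len(sys.argv)>2 else o["tool_pos"]; R=Rt(o["tool_rot"])
nip=[circ(NIP,AX,.0145),circ(NIP+.017*AX,AX,.0075),circ(NIP+.023*AX,AX,.0045),circ(NIP+.031*AX,AX,.0025),np.array([NIP,NIP+.031*AX])]
m=p+R@PM; d=m-NIP; print("mouth rel nipple: along",d@AX,"lat",d@uy,"pv",d@np.cross(uy,AX),"axis err deg lat/pv",np.degrees([(R@PA)@uy,(R@PA)@np.cross(uy,AX)]))
for n,(x0,y0,w,h,s) in dict(scene=(205,170,75,75,10),wrist=(190,40,140,120,5),side=(255,140,60,75,10)).items():
    im=cv2.resize(C[n]["frame"][y0:y0+h,x0:x0+w,::-1],None,fx=s,fy=s,interpolation=cv2.INTER_CUBIC)
    cv2.imwrite(f"pics/{sys.argv[1][:-4]}_{n}_raw.png",im)
    off=(x0-.5+.5/s,y0-.5+.5/s)
    overlay(im,C[n],pump_polys(p,R,PA,PM)[:2],s,off,(0,0,255)); overlay(im,C[n],nip,s,off,(0,160,0))
    cv2.imwrite(f"pics/{sys.argv[1][:-4]}_{n}_ov.png",im)
E
python3 s.py C10.pkl "[.4323,-.0467,.1948]"
```

```text
mouth rel nipple: along 0.04245109156971086 lat -0.04153498733814698 pv 0.0009897688813988968 axis err deg lat/pv [ 0.03210428 -0.14247769]
```

View pics/C10_wrist_ov.png

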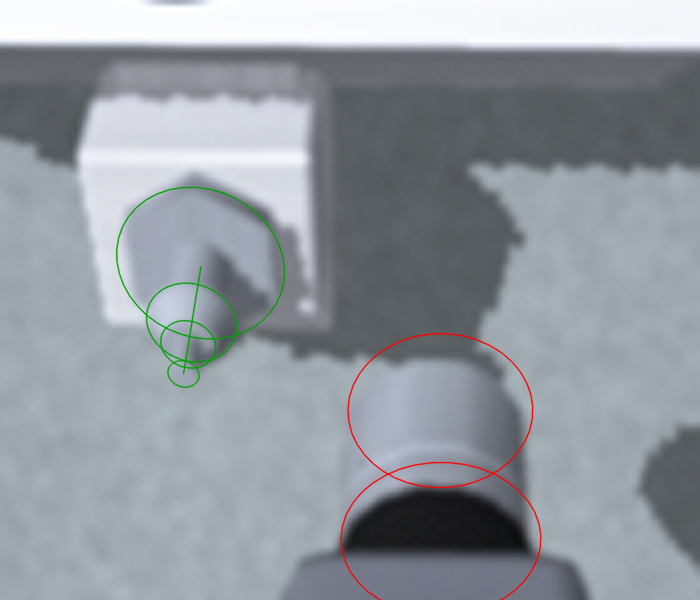

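View pics/C10_scene_ov.png

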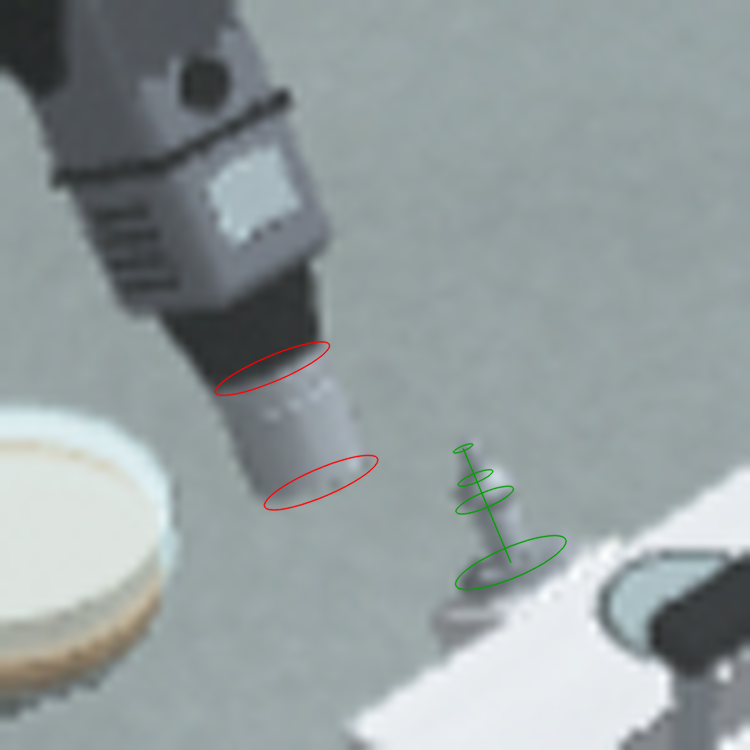

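View pics/C10_side_ov.png

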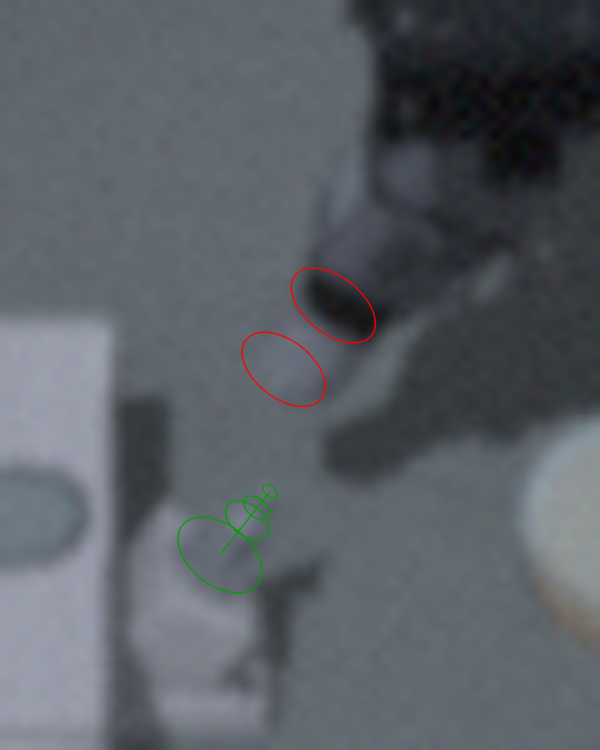

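```bash
python3 - <<'E'
from h import *
import pickle
C,o=pickle.load(open("C10.pkl","rb"))
crop(C["scene"]["frame"],225,200,44,36,18,"pics/t_s.png")
crop(C["wrist"]["frame"],200,50,100,75,8,"pics/t_w.png")
E
```

```text
(no output)
```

View pics/t_s.png

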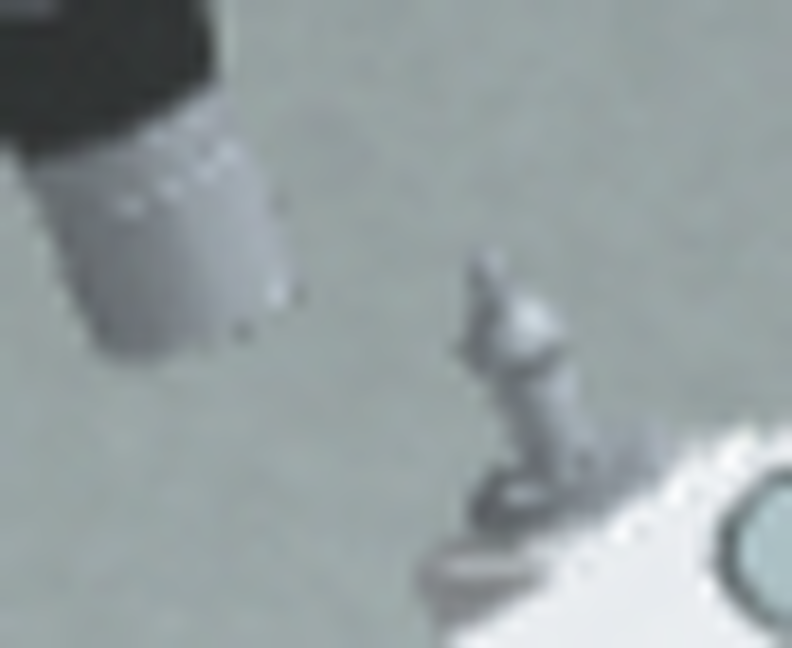

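View pics/t_w.png

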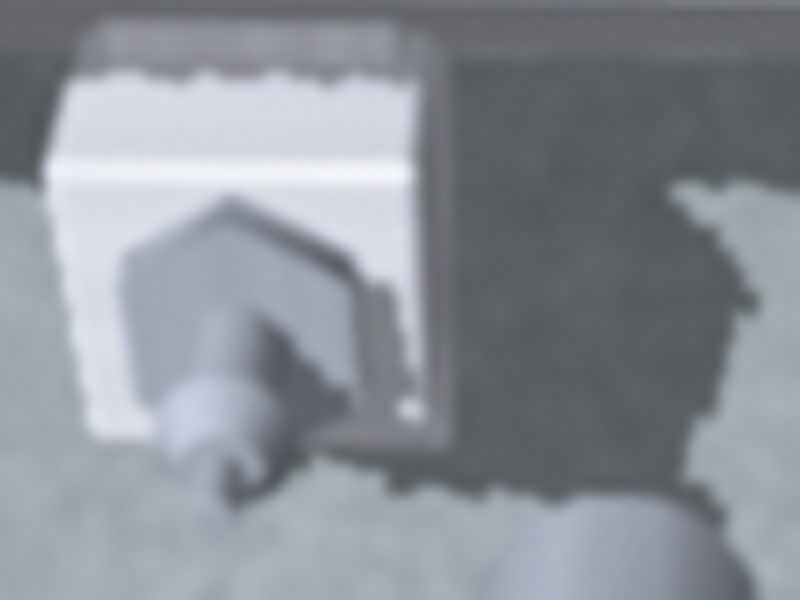

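```bash
cat >> h.py <<'E'
_,_RG=goal(.04)
PV=np.cross(uy,AX)
PM=PM+_RG.T@(-.004*PV)
E
python3 - <<'E'
from h import *
p,R=goal(.040,-.002)
plan(p,R)
E
```

```text
t 21.05 pos [ 0.4326 -0.0474  0.1951] tx [-0.0796 -0.0244 -0.9965] ty [ 0.9713  0.223  -0.083 ] tz [ 0.2243 -0.9745  0.006 ] F [-0.2  0.3 -3.8] T [0.02 0.02 0.01] w 0.0395
q [ 13.4  -2.9 -11.5 110.4   1.   77.  -75.4]
turn deg [ 0.4   0.32 -0.14] scaled [ 0.0033  0.0027 -0.0012] | shift after turn scaled [ 0.009  0.1   -1.008] shift before turn scaled [ 0.003  0.107 -1.008]
```

Emit:
drive_tool(
  increments=[
    [[0, 0.1, -0.25], [0.003, 0.002, -0.001]],
    [[0, 0, -0.35], [0, 0, 0]],
    [[0, 0, -0.3], [0, 0, 0]],
    [[0, 0, -0.1], [0, 0, 0]],
    [[0, 0, 0], [0, 0, 0]],
    [[0, 0, 0], [0, 0, 0]],
    [[0, 0, 0], [0, 0, 0]],
  ],
)

```text
time_s: 21.75
tool_pos: [0.4276, -0.0072, 0.195]
tool_rot: [-89.1, 85.1, -166.6]
force: [-0.5, 0.3, -4.0]
grip_width: 0.0395
```

```bash
python3 - <<'E'
from h import *
from cell import env
import pickle
o,_=state()
C={n:env.read_camera(n) for n in ["wrist","scene","side"]}
o2,_=state()
pickle.dump((C,o),open("C11.pkl","wb"))
crop(C["scene"]["frame"],232,195,32,36,20,"pics/u_s.png")
crop(C["wrist"]["frame"],220,50,110,100,7,"pics/u_w.png")
crop(C["side"]["frame"],255,160,40,45,14,"pics/u_d.png")
E
python3 s.py C11.pkl
```

```text
t 21.75 pos [ 0.4276 -0.0072  0.195 ] tx [-0.0824 -0.0196 -0.9964] ty [ 0.9731  0.2144 -0.0846] tz [ 0.2152 -0.9766  0.0014] F [-0.5  0.3 -4. ] T [0.01 0.02 0.  ] w 0.0395
q [ 11.3  -3.6 -14.  110.9   0.   77.3 -80.2]
t 21.9 pos [ 0.4276 -0.0071  0.1949] tx [-0.0825 -0.0193 -0.9964] ty [ 0.9731  0.2144 -0.0847] tz [ 0.2153 -0.9765  0.0011] F [ 0.1  0.4 -3.3] T [ 0.06  0.   -0.01] w 0.0398
q [ 11.3  -3.5 -14.  110.9   0.   77.3 -80.2]
mouth rel nipple: along 0.04060120244500209 lat -0.0021710762062761963 pv 0.00033780464048536324 axis err deg lat/pv [ 0.069971   -0.04855592]
```

View pics/u_w.png

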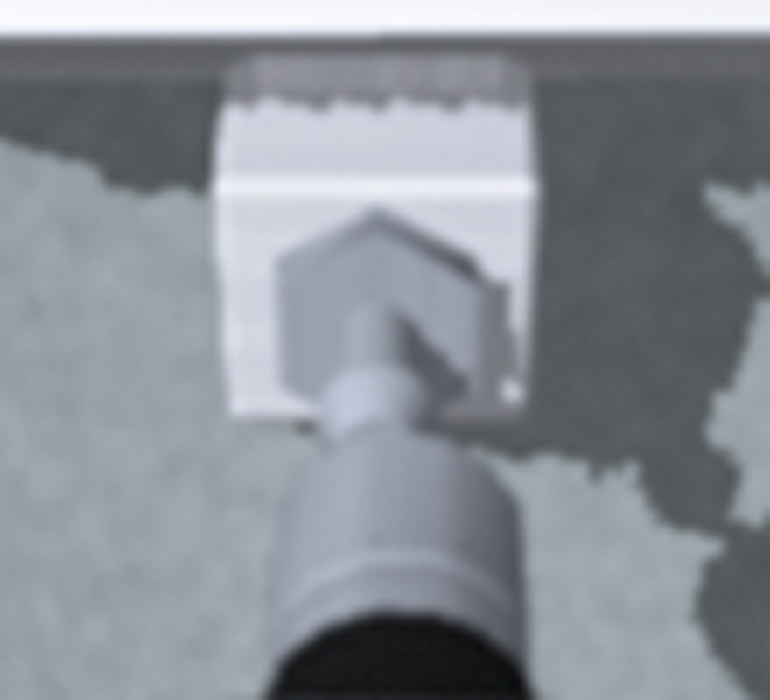

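View pics/u_s.png

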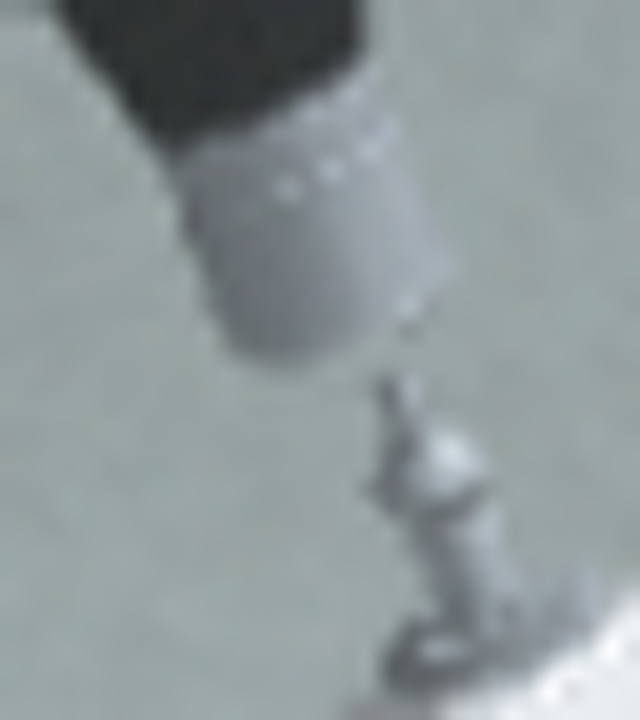

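View pics/u_d.png

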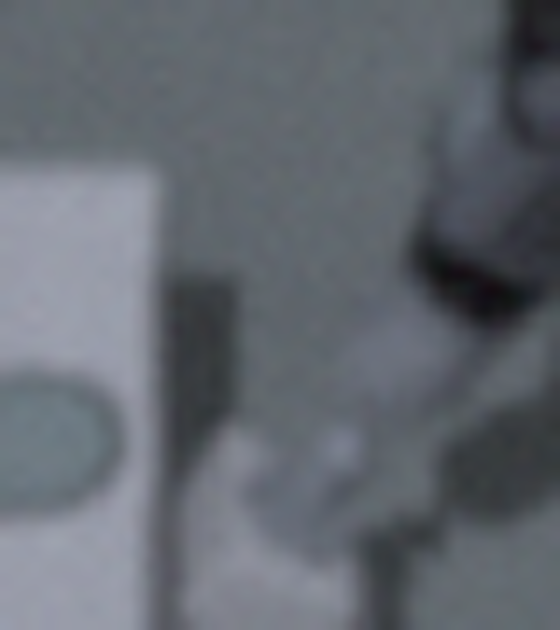

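View pics/C11_scene_ov.png

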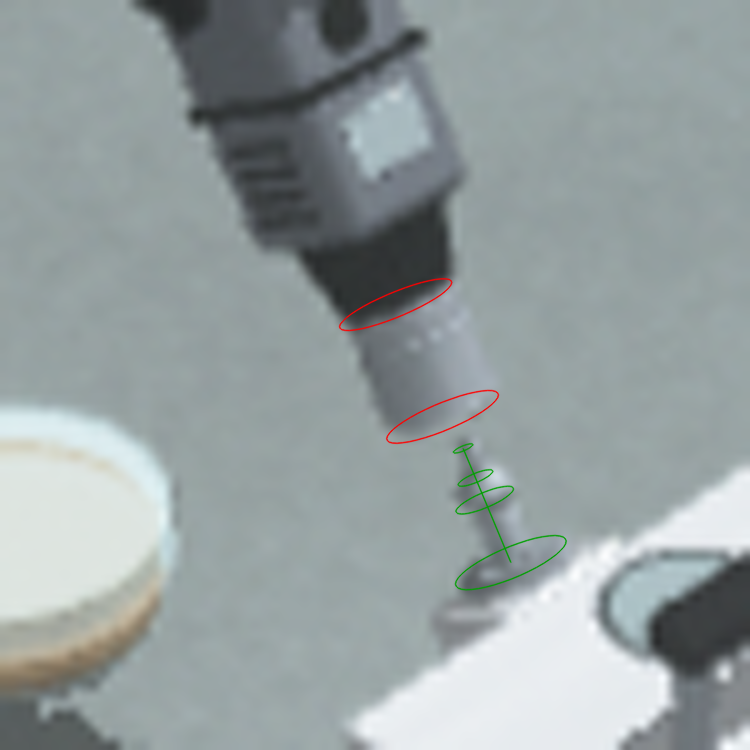

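View pics/C11_wrist_ov.png

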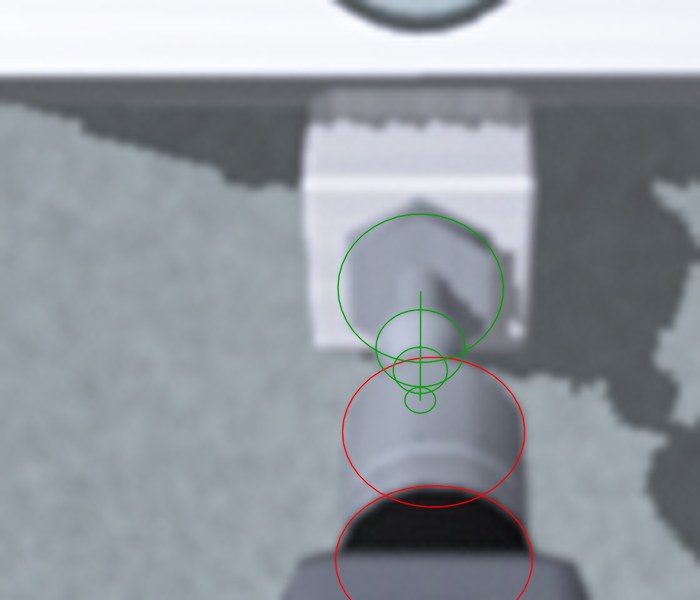

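Emit:
drive_tool(
  increments=[
    [[0, 0, -0.04], [0, 0, 0]],
    [[0, 0, -0.032], [0, 0, 0]],
    [[0, 0, 0], [0, 0, 0]],
    [[0, 0, 0], [0, 0, 0]],
  ],
)

```text
time_s: 22.3
tool_pos: [0.4269, -0.0038, 0.1949]
tool_rot: [-89.3, 85.1, -166.8]
force: [1.0, -1.1, -4.1]
grip_width: 0.0398
```

```bash
python3 - <<'E'
from h import *
from cell import env
import pickle
o,_=state()
C={n:env.read_camera(n) for n in ["wrist","scene","side"]}
pickle.dump((C,o),open("C12.pkl","wb"))
crop(C["scene"]["frame"],232,195,32,36,20,"pics/v_s.png")
crop(C["wrist"]["frame"],220,50,110,100,7,"pics/v_w.png")
E
python3 s.py C12.pkl
```

```text
t 22.3 pos [ 0.4269 -0.0038  0.1949] tx [-0.0824 -0.0193 -0.9964] ty [ 0.9729  0.2153 -0.0847] tz [ 0.2162 -0.9764  0.001 ] F [ 1.  -1.1 -4.1] T [0.06 0.06 0.05] w 0.0398
q [ 11.1  -3.6 -14.2 111.   -0.   77.3 -80.5]
mouth rel nipple: along 0.04050844645382398 lat 0.0014261383615784497 pv 0.00041859825430695316 axis err deg lat/pv [ 0.0255562  -0.04732563]
```

View pics/v_w.png

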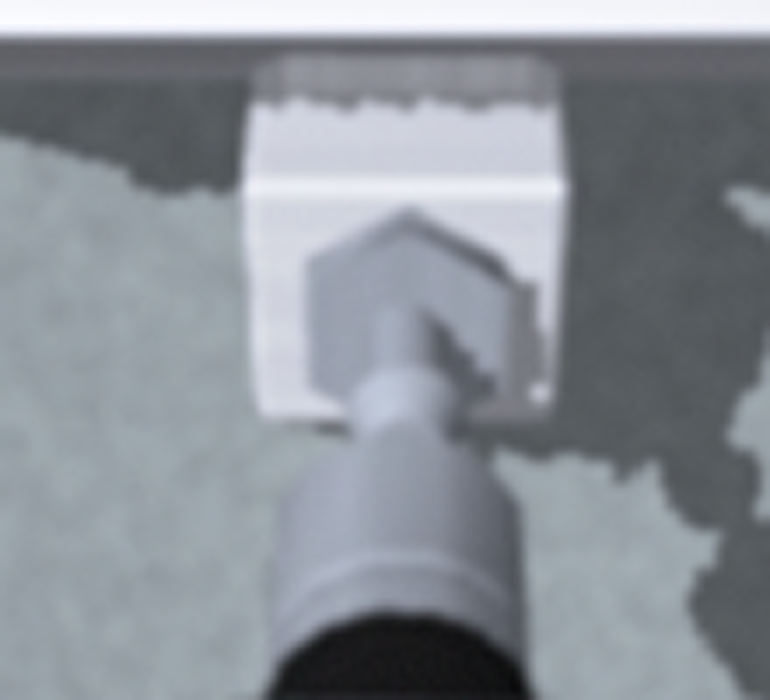

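View pics/v_s.png

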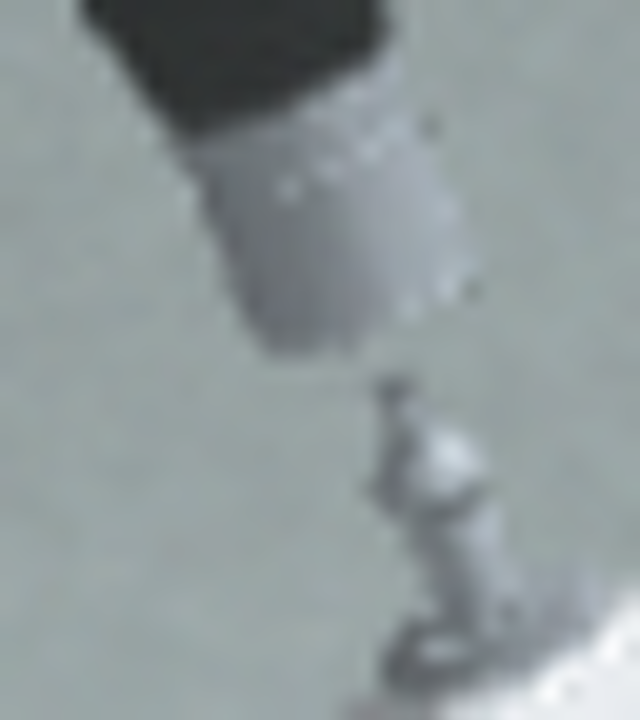

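View pics/C12_side_ov.png

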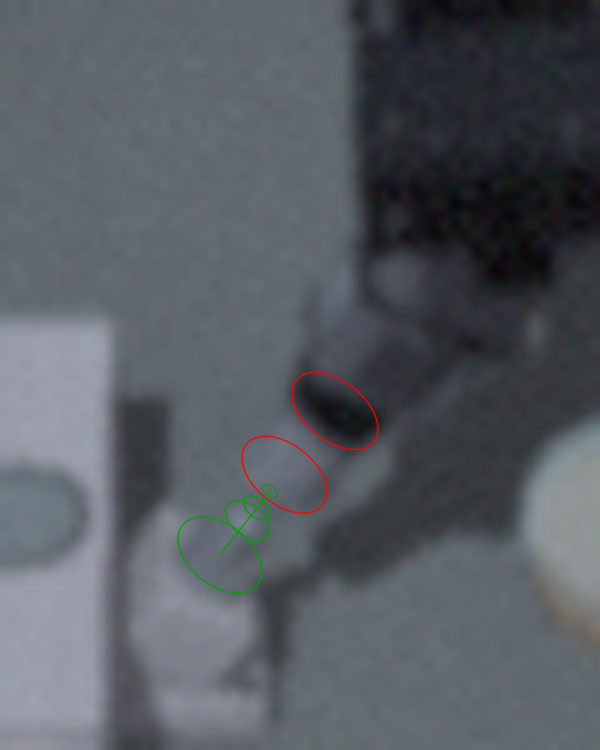

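Emit:
drive_tool(
  increments=[
    [[0, 0, 0.033], [0, 0, 0]],
    [[0.07, 0.049, 0], [0, 0, 0]],
    [[0.08, 0.056, 0], [0, 0, 0]],
    [[0.06, 0.042, 0], [0, 0, 0]],
    [[0, 0, 0], [0, 0, 0]],
    [[0, 0, 0], [0, 0, 0]],
  ],
)

```text
time_s: 23.05
tool_pos: [0.4321, -0.004, 0.1859]
tool_rot: [-89.4, 85.1, -166.9]
force: [-0.4, -0.6, -3.6]
grip_width: 0.0397
```

```bash
python3 - <<'E'
from h import *
from cell import env
import pickle
o,_=state()
C={n:env.read_camera(n) for n in ["wrist","scene","side"]}
pickle.dump((C,o),open("C13.pkl","wb"))
crop(C["scene"]["frame"],232,195,32,36,20,"pics/w_s.png")
crop(C["wrist"]["frame"],220,50,110,100,7,"pics/w_w.png")
crop(C["side"]["frame"],260,165,36,36,18,"pics/w_d.png")
E
python3 s.py C13.pkl
```

```text
t 23.05 pos [ 0.4321 -0.004   0.1859] tx [-0.083  -0.0192 -0.9964] ty [ 0.9728  0.2152 -0.0852] tz [ 2.161e-01 -9.764e-01  9.000e-04] F [-0.4 -0.6 -3.6] T [0.04 0.01 0.02] w 0.0397
q [ 11.   -2.6 -14.3 111.1   0.2  76.2 -80.8]
mouth rel nipple: along 0.030138516455063026 lat 9.263739784605268e-05 pv 0.00020285477731074066 axis err deg lat/pv [ 0.01939654 -0.01950153]
```

View pics/w_w.png

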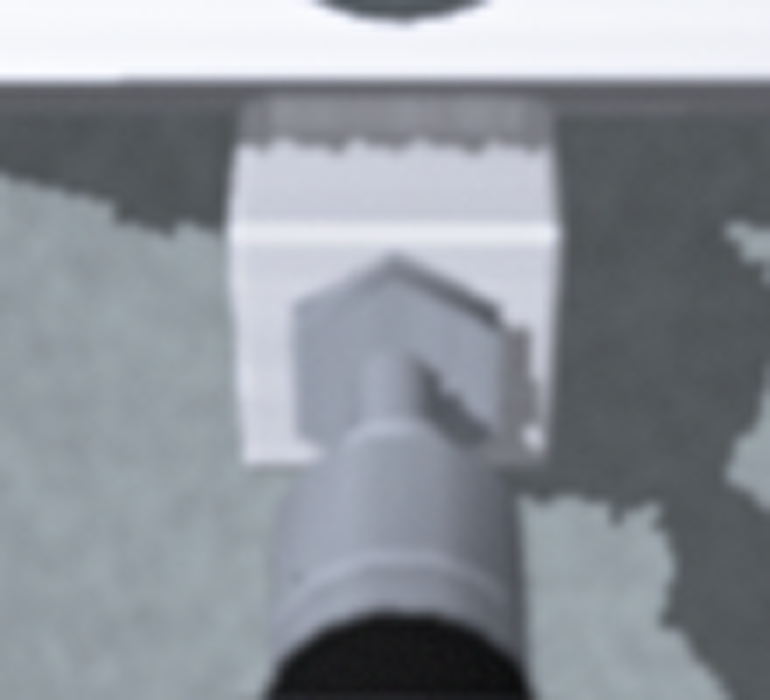

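View pics/w_s.png

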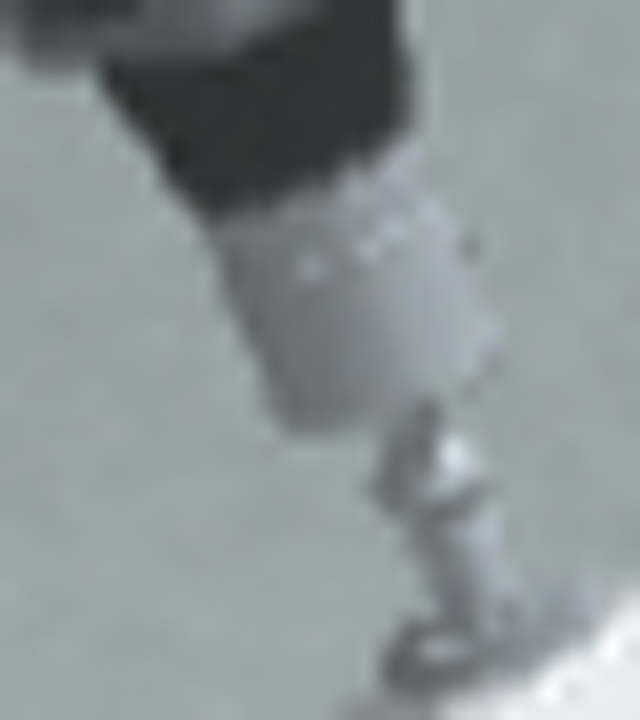

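View pics/w_d.png

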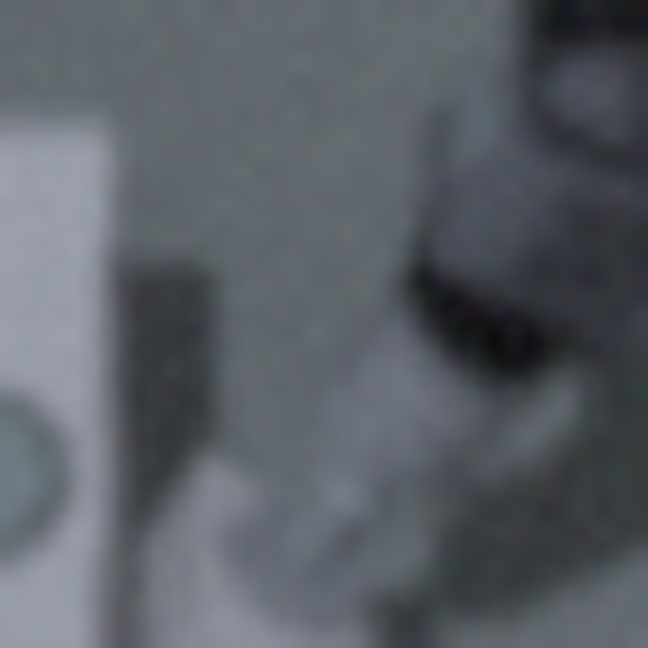

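View pics/C13_wrist_ov.png

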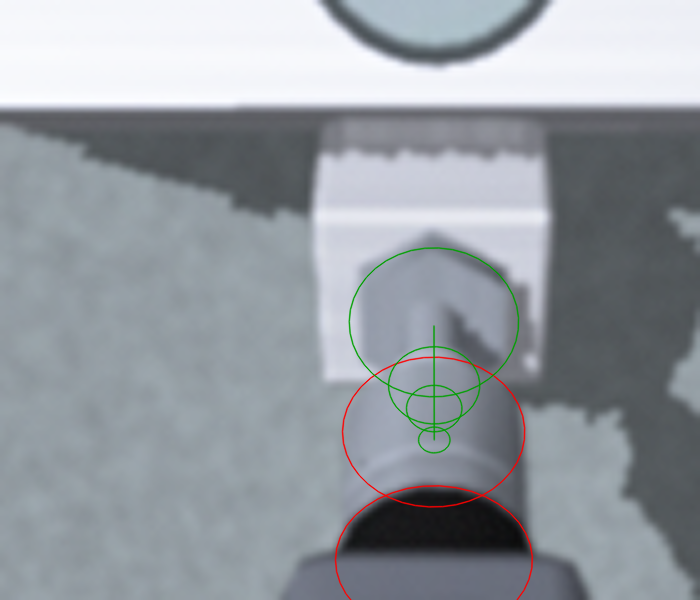

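View pics/C13_scene_ov.png

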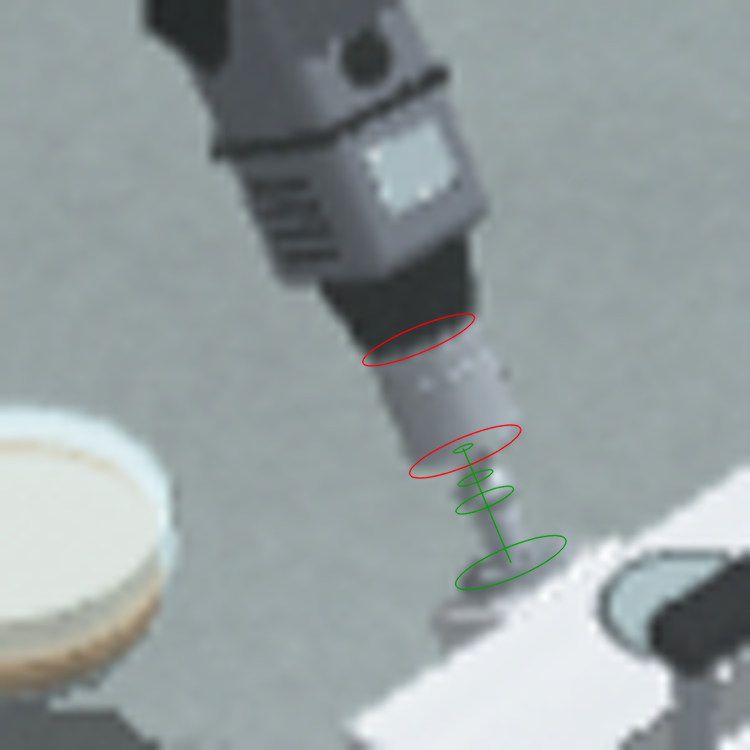

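View pics/C13_side_ov.png

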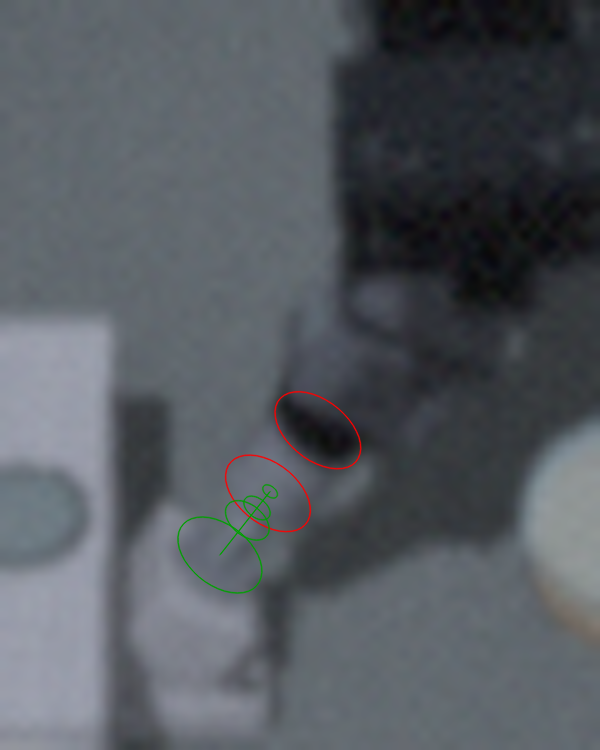

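Emit:
drive_tool(
  increments=[
    [[0.06, 0.042, 0], [0, 0, 0]],
    [[0.06, 0.042, 0], [0, 0, 0]],
    [[0.06, 0.042, 0], [0, 0, 0]],
    [[0, 0, 0], [0, 0, 0]],
    [[0, 0, 0], [0, 0, 0]],
  ],
)

```text
time_s: 23.7
tool_pos: [0.4364, -0.0031, 0.1783]
tool_rot: [-89.4, 85.1, -166.9]
force: [-0.3, 0.4, -3.8]
grip_width: 0.0398
```

```bash
cat >> h.py <<'E'
def rel():
    o,R=state(); m=o["tool_pos"]+R@PM; d=m-NIP
    print("along",round(d@AX*1e3,1),"lat",round(d@uy*1e3,2),"pv",round(d@PV*1e3,2),"axis err",np.degrees([(R@PA)@uy,(R@PA)@PV]).round(2),"F axial/lat/pv",[round(o["force"]@v,1) for v in (AX,uy,PV)])
E
python3 -c "
from h import *
rel()"
```

```text
t 23.7 pos [ 0.4364 -0.0031  0.1783] tx [-0.0829 -0.0193 -0.9964] ty [ 0.9728  0.2152 -0.0851] tz [ 2.161e-01 -9.764e-01  9.000e-04] F [-0.3  0.4 -3.8] T [ 0.05 -0.01  0.04] w 0.0398
q [ 10.9  -1.7 -14.4 111.2   0.4  75.3 -81.1]
along 21.4 lat 0.06 pv 0.23 axis err [ 0.02 -0.02] F axial/lat/pv [np.float64(-3.2), np.float64(0.5), np.float64(-2.1)]
```

Emit:
drive_tool(
  increments=[
    [[0.05, 0.035, 0], [0, 0, 0]],
    [[0.05, 0.035, 0], [0, 0, 0]],
    [[0.04, 0.028, 0], [0, 0, 0]],
    [[0, 0, 0], [0, 0, 0]],
    [[0, 0, 0], [0, 0, 0]],
  ],
)

```text
time_s: 24.2
tool_pos: [0.4393, -0.0023, 0.1725]
tool_rot: [-89.6, 85.1, -167.1]
force: [-2.1, -0.1, -1.1]
grip_width: 0.0394
```

```bash
python3 -c "
from h import *
rel()
from cell import env
C={n:env.read_camera(n) for n in ['wrist','scene']}
crop(C['scene']['frame'],232,195,32,36,20,'pics/x_s.png')
crop(C['wrist']['frame'],220,50,110,100,7,'pics/x_w.png')"
```

```text
t 24.2 pos [ 0.4393 -0.0023  0.1725] tx [-0.0838 -0.0192 -0.9963] ty [ 0.9728  0.2153 -0.086 ] tz [ 2.161e-01 -9.764e-01  6.000e-04] F [-2.1 -0.1 -1.1] T [0.17 1.06 0.07] w 0.0394
q [ 10.8  -1.  -14.5 111.2   0.6  74.6 -81.3]
along 14.8 lat 0.26 pv -0.2 axis err [0.01 0.03] F axial/lat/pv [np.float64(0.1), np.float64(0.3), np.float64(-2.4)]
```

View pics/x_s.png

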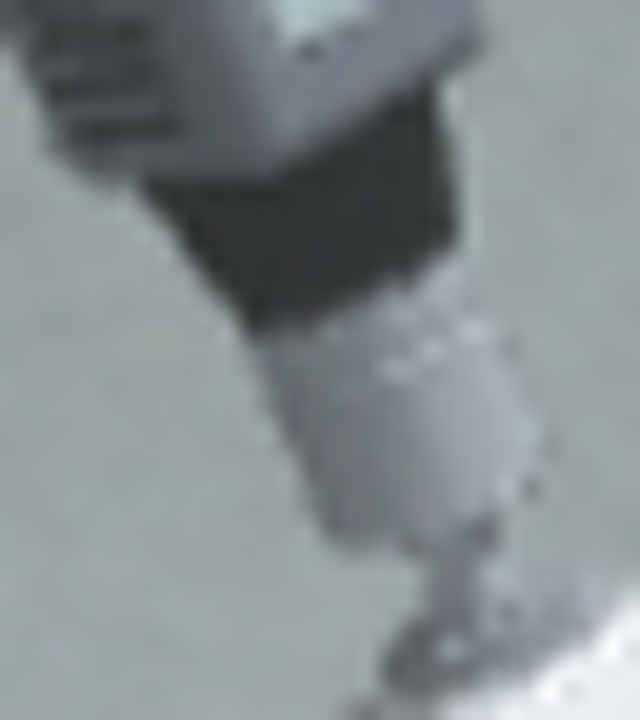

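View pics/x_w.png

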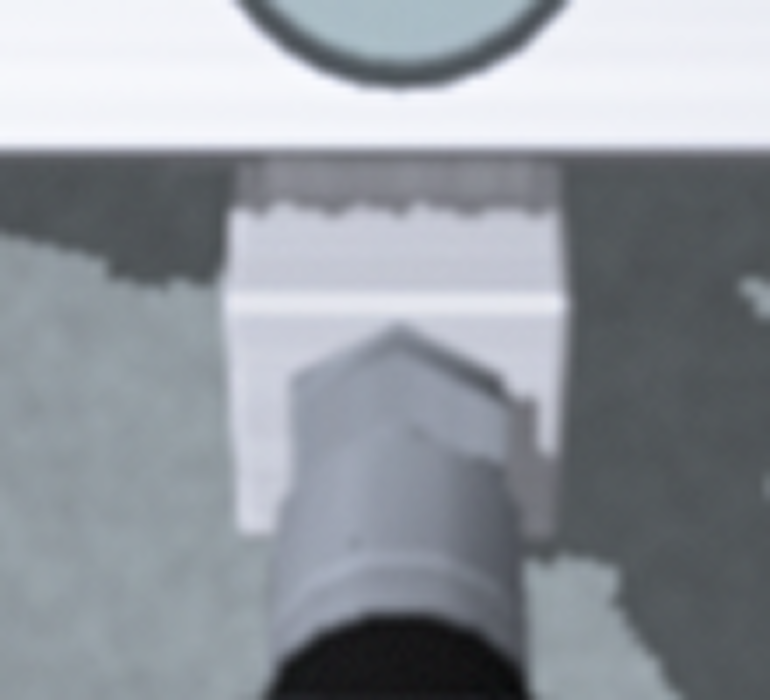

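Emit:
drive_tool(
  increments=[
    [[0.03, 0.021, 0], [0, 0, 0]],
    [[0.03, 0.021, 0], [0, 0, 0]],
    [[0, 0, 0], [0, 0, 0]],
    [[0, 0, 0], [0, 0, 0]],
  ],
)

```text
time_s: 24.7
tool_pos: [0.4414, -0.0018, 0.1691]
tool_rot: [-89.7, 85.1, -167.2]
force: [1.2, 1.2, -10.5]
grip_width: 0.0398
```

```bash
python3 -c "
from h import *
rel()"
```

```text
t 24.7 pos [ 0.4414 -0.0018  0.1691] tx [-0.0826 -0.0188 -0.9964] ty [ 0.9729  0.2153 -0.0847] tz [ 2.162e-01 -9.764e-01  5.000e-04] F [  1.2   1.2 -10.5] T [ 0.25 -0.07 -0.03] w 0.0398
q [ 10.8  -0.6 -14.5 111.3   0.6  74.2 -81.4]
along 10.8 lat 0.24 pv 0.12 axis err [-0.   -0.05] F axial/lat/pv [np.float64(-9.8), np.float64(0.9), np.float64(-4.0)]
```

Emit:
drive_tool(
  increments=[
    [[0.03, 0.021, 0], [0, 0, 0]],
    [[0.03, 0.021, 0], [0, 0, 0]],
    [[0.02, 0.014, 0], [0, 0, 0]],
    [[0, 0, 0], [0, 0, 0]],
    [[0, 0, 0], [0, 0, 0]],
  ],
)

```text
time_s: 25.2
tool_pos: [0.4434, -0.0015, 0.1669]
tool_rot: [-89.3, 85.2, -166.9]
force: [-0.5, 1.5, -3.8]
grip_width: 0.0399
```

```bash
python3 -c "
from h import *
rel()"
```

```text
t 25.2 pos [ 0.4434 -0.0015  0.1669] tx [-0.0821 -0.0192 -0.9964] ty [ 0.9729  0.2152 -0.0843] tz [ 0.216  -0.9764  0.001 ] F [-0.5  1.5 -3.8] T [0.3  0.27 0.05] w 0.0399
q [ 10.8  -0.3 -14.5 111.2   0.7  73.9 -81.5]
along 7.9 lat 0.06 pv 0.74 axis err [ 0.03 -0.07] F axial/lat/pv [np.float64(-3.2), np.float64(1.6), np.float64(-2.0)]
```

Emit:
drive_tool(
  increments=[
    [[0.03, 0.021, 0], [0, 0, 0]],
    [[0.03, 0.021, 0], [0, 0, 0]],
    [[0.02, 0.014, 0], [0, 0, 0]],
    [[0, 0, 0], [0, 0, 0]],
    [[0, 0, 0], [0, 0, 0]],
  ],
)

```text
time_s: 25.7
tool_pos: [0.4452, -0.0012, 0.1636]
tool_rot: [-89.3, 85.1, -166.8]
force: [-3.5, 0.3, 1.8]
grip_width: 0.0395
```

```bash
python3 -c "
from h import *
rel()"
```

```text
t 25.7 pos [ 0.4452 -0.0012  0.1636] tx [-0.0824 -0.0193 -0.9964] ty [ 0.9729  0.2152 -0.0846] tz [ 0.2161 -0.9764  0.0011] F [-3.5  0.3  1.8] T [0.3  1.01 0.07] w 0.0395
q [ 1.070e+01  1.000e-01 -1.460e+01  1.112e+02  8.000e-01  7.350e+01
 -8.170e+01]
along 4.2 lat 0.0 pv 0.67 axis err [ 0.03 -0.05] F axial/lat/pv [np.float64(3.3), np.float64(1.0), np.float64(-2.0)]
```

Emit:
drive_tool(
  increments=[
    [[0.02, 0.014, 0], [0, 0, 0]],
    [[0.02, 0.014, 0], [0, 0, 0]],
    [[0.02, 0.014, 0], [0, 0, 0]],
    [[0, 0, 0], [0, 0, 0]],
    [[0, 0, 0], [0, 0, 0]],
  ],
)

```text
time_s: 26.2
tool_pos: [0.4466, -0.0009, 0.1609]
tool_rot: [-89.3, 85.1, -166.8]
force: [-4.7, 0.6, 3.9]
grip_width: 0.0396
```

```bash
python3 -c "
from h import *
rel()"
```

```text
t 26.2 pos [ 0.4466 -0.0009  0.1609] tx [-0.0824 -0.0193 -0.9964] ty [ 0.9729  0.2151 -0.0846] tz [ 0.216  -0.9764  0.0011] F [-4.7  0.6  3.9] T [0.32 1.19 0.09] w 0.0396
q [ 10.7   0.4 -14.6 111.2   0.9  73.2 -81.8]
along 1.1 lat -0.05 pv 0.61 axis err [ 0.03 -0.05] F axial/lat/pv [np.float64(5.6), np.float64(1.6), np.float64(-2.0)]
```

Emit:
drive_tool(
  increments=[
    [[0.02, 0.014, 0], [0, 0, 0]],
    [[0.015, 0.01, 0], [0, 0, 0]],
    [[0, 0, 0], [0, 0, 0]],
    [[0, 0, 0], [0, 0, 0]],
  ],
)

```text
time_s: 26.6
tool_pos: [0.4472, -0.0007, 0.1599]
tool_rot: [-89.2, 85.1, -166.8]
force: [-6.6, 0.0, 8.9]
grip_width: 0.0399
```

```bash
python3 -c "
from h import *
rel()
from cell import env
C={n:env.read_camera(n) for n in ['wrist','scene','side']}
rel()
crop(C['scene']['frame'],225,175,75,75,9,'pics/y_s.png')
cv2.imwrite('pics/y_scene.png',C['scene']['frame'][:,:,::-1])
crop(C['side']['frame'],205,135,100,100,6,'pics/y_d.png')
crop(C['wrist']['frame'],200,30,150,130,5,'pics/y_w.png')"
```

```text
t 26.6 pos [ 0.4472 -0.0007  0.1599] tx [-0.0829 -0.0195 -0.9964] ty [ 0.9729  0.2152 -0.0851] tz [ 0.216  -0.9764  0.0011] F [-6.6  0.   8.9] T [0.29 1.65 0.07] w 0.0399
q [ 10.6   0.6 -14.6 111.2   1.   73.1 -81.8]
along -0.1 lat -0.02 pv 0.6 axis err [ 0.03 -0.02] F axial/lat/pv [np.float64(10.9), np.float64(1.4), np.float64(-1.2)]
t 26.75 pos [ 0.4472 -0.0008  0.1599] tx [-0.0828 -0.0195 -0.9964] ty [ 0.9729  0.2151 -0.0851] tz [ 0.216  -0.9764  0.0012] F [-6.9  0.4  8.8] T [0.29 1.71 0.06] w 0.0394
q [ 10.6   0.6 -14.6 111.2   1.   73.1 -81.8]
along -0.0 lat -0.06 pv 0.58 axis err [ 0.04 -0.02] F axial/lat/pv [np.float64(10.9), np.float64(1.9), np.float64(-1.4)]
```

View pics/y_s.png

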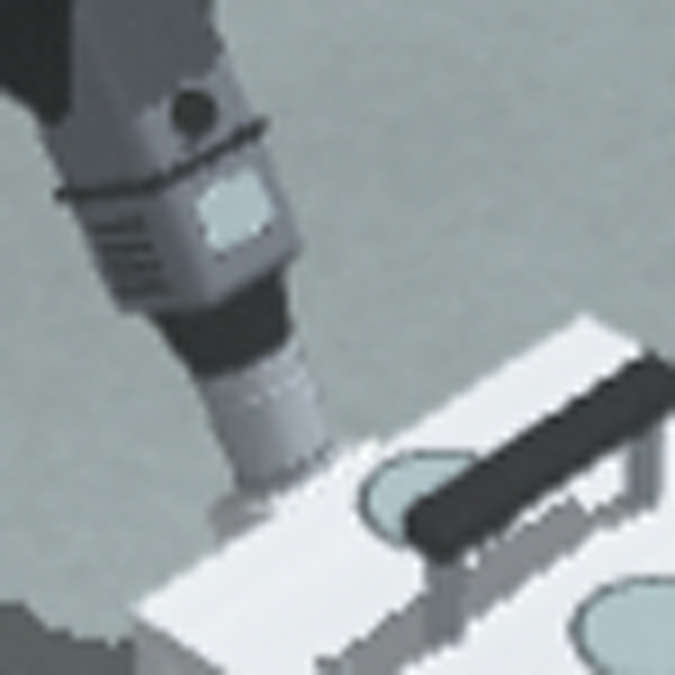

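View pics/y_w.png

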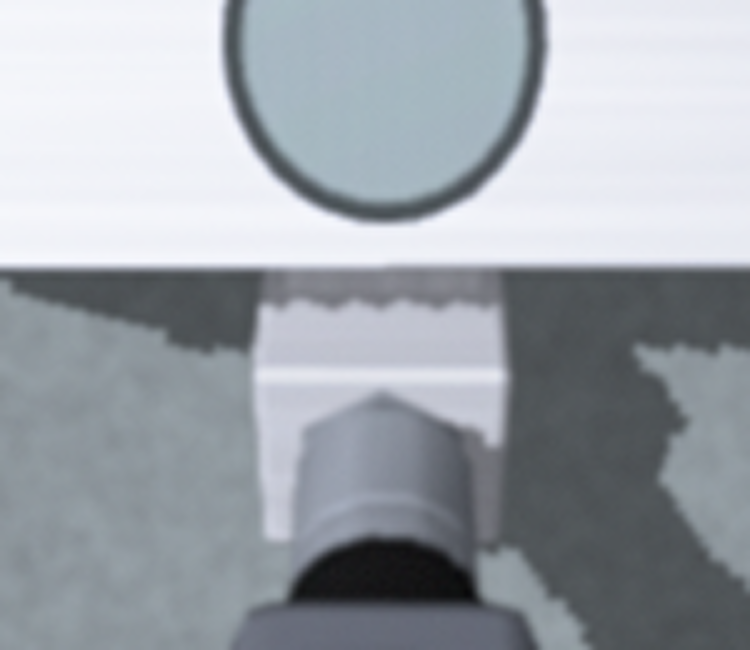

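View pics/y_scene.png

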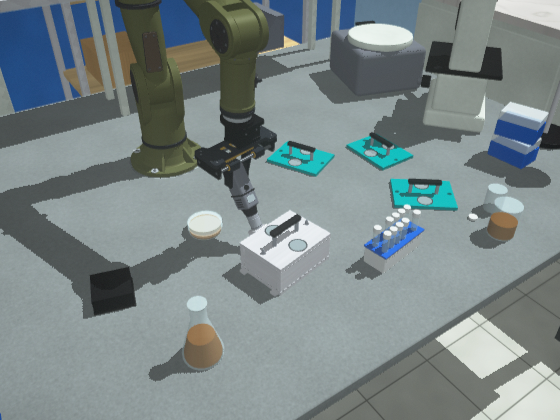

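View pics/y_d.png

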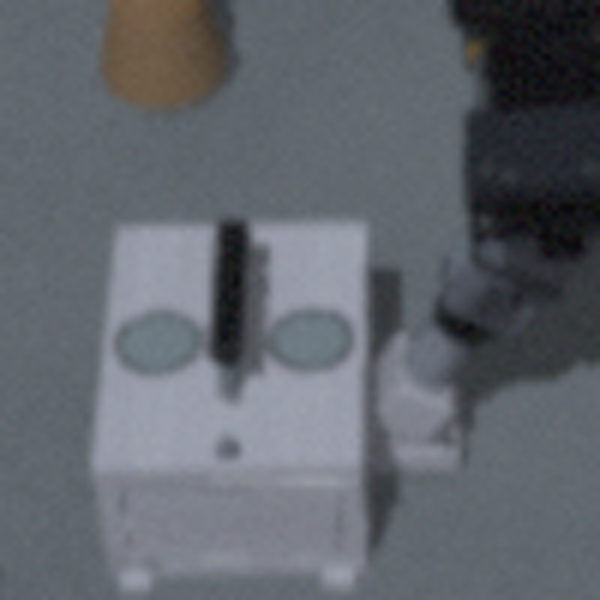

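Emit:
drive_tool(
  increments=[
    [[0.015, 0.01, 0], [0, 0, 0]],
    [[0, 0, 0], [0, 0, 0]],
    [[0, 0, 0], [0, 0, 0]],
    [[0, 0, 0], [0, 0, 0]],
    [[0, 0, 0], [0, 0, 0]],
    [[0, 0, 0], [0, 0, 0]],
    [[0, 0, 0], [0, 0, 0]],
    [[0, 0, 0], [0, 0, 0]],
    [[0, 0, 0], [0, 0, 0]],
    [[0, 0, 0], [0, 0, 0]],
  ],
)

```text
time_s: 27.75
tool_pos: [0.4473, -0.0008, 0.1599]
tool_rot: [-89.2, 85.1, -166.7]
force: [-8.5, 0.2, 12.2]
grip_width: 0.0398
```

```bash
python3 -c "
from h import *
rel()
from cell import env
C={n:env.read_camera(n) for n in ['wrist','scene','side']}
rel()
crop(C['scene']['frame'],215,165,120,120,6,'pics/z_s.png')
crop(C['wrist']['frame'],200,30,150,130,5,'pics/z_w.png')"
```

```text
t 27.75 pos [ 0.4473 -0.0008  0.1599] tx [-0.0834 -0.0197 -0.9963] ty [ 0.9728  0.215  -0.0857] tz [ 0.2159 -0.9764  0.0013] F [-8.5  0.2 12.2] T [0.22 2.24 0.08] w 0.0398
q [ 10.6   0.6 -14.6 111.2   1.   73.1 -81.9]
along -0.1 lat -0.08 pv 0.57 axis err [0.04 0.01] F axial/lat/pv [np.float64(14.7), np.float64(2.0), np.float64(-1.0)]
t 27.9 pos [ 0.4473 -0.0008  0.1599] tx [-0.0834 -0.0197 -0.9963] ty [ 0.9729  0.2149 -0.0857] tz [ 0.2158 -0.9764  0.0012] F [-9.   1.3 13.3] T [0.27 2.19 0.09] w 0.0394
q [ 10.6   0.6 -14.6 111.2   1.   73.1 -81.9]
along -0.1 lat -0.11 pv 0.55 axis err [0.05 0.01] F axial/lat/pv [np.float64(15.7), np.float64(3.2), np.float64(-0.7)]
```

View pics/z_s.png

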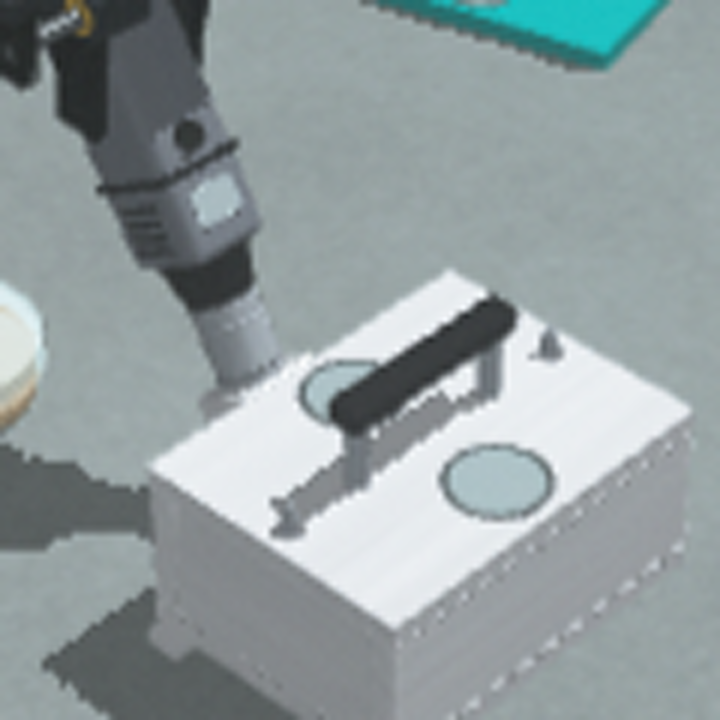

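View pics/z_w.png

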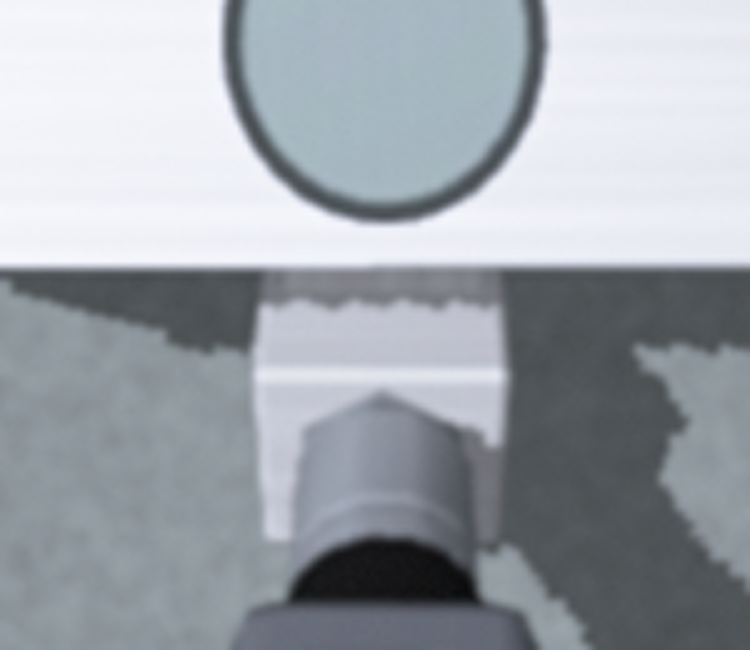

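The coupler is against its stop: the last push added about 4 N with no further travel. The lid lies flush with both pins through it, so I'm handing in.

```bash
python3 -c "
from cell import env
print(env.sign_off()); print(env.get_obs()['force'].round(1))"
```

```text
the job is handed in; nothing more can be done
None
the job is handed in; nothing more can be done
```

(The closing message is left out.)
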